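# Load and close the spacer cassette

## Task

Load the spacer cassette on the bench: lay every spacer ring flat on its two studs, no more than three to a stud. Then fit the cover: angle its tongue into the groove of the near rail and lower its free end flat inside the stop, so that it lies on the block; finally push the tapered drift from its wooden stand fully down through the cover into the block, so that the two offset holes are pulled into line and the cover is locked. Leave the other things on the bench where they are.

Things in the scene. Friction and masses are not known exactly. Their poses are not given: they have to be found in the camera images.
- stud_near (a point): foot of the stud nearer the grooved rail, on the cassette's floor, 10 mm over the bench. Stud 10 mm diameter, 20 mm tall, tapered top. The cassette is a fixed grey and dark steel frame, 193 x 116 mm, 60 mm high at its rail; open at its sides, so fingers have room beside the studs in y. Axes as the cassette: x from the rail to the far block, y to its left, z up.
- stud_far (a point): foot of the other, equal stud, 48 mm further along the cassette's x
- groove_mouth (a point): middle of the groove's mouth, on the ledge (lower jaw), under the lip's inner edge; 42 mm over the bench, 142 mm from block_hole. The groove opens to the cassette's +x, away from the robot. Lip 10 mm over the ledge, 8 mm thick; the ledge reaches 7 mm further out than the lip. Groove 96 mm wide between cheeks. With the holes in line the tongue's edge is 11 mm in. Axes as the cassette.
- spring_bar (a joint): sprung brass bar in the groove, 7 mm high: how far the tongue has pushed it in (m), 0 free to 0.007. Its free face stands 6.5 mm in from groove_mouth. Resists with 2.5 N at first, 6 N fully pressed; about 0.0045 when the holes are in line.
- block_hole (a point): centre of the mouth of the 14 mm hole, 32 mm deep, in the flat top of the far block, 42 mm over the bench; the cover's free end rests on this top. Axes as the cassette.
- stop_face (a point): foot of the inner face of the 12 mm high stop across the block's far end, 21 mm beyond block_hole. The cover's free end goes inside it, with 4 mm to spare when the holes are in line. Let go, the cover is pushed against the stop by the sprung bar, and the holes are then about 4 mm out of line. Axes as the cassette.
- cover_rib (a point): centre of the cover's grip rib. Cover: loose aluminium board, 170 x 90 x 8 mm, about 0.35 kg, flat on the bench, rib up. Rib along x over its middle, 60 x 14 mm, top 34 mm and this point 21 mm over the underside. Axes as the cover: -x to the tongue, +x to the free end, z up. Fits with its axes as the cassette's, free end raised 7 to 18 degrees (0.12 to 0.31 rad).
- cover_tongue (a point): middle of the tongue's outer edge, on the underside: 85 mm from the cover's middle along its -x. The tongue is 16 mm long, 5 mm thick and 90 mm wide, flush with the underside. Axes as the cover.
- cover_hole (a point): centre of the 14 mm through hole in the cover's free end, on the underside, 68 mm from the middle along its +x. Axes as the cover.
- drift_head (a point): middle of the round head (24 mm diameter, 20 mm high) of a loose steel drift, about 80 g, upright in a fixed wooden stand 56 x 56 x 46 mm, 38 mm deep: lift it 40 mm to clear. Under the head 15 mm of 12 mm shank, then 23 mm of taper to a 4 mm tip, 48 mm under this point. Fully home the head rests on the cover, this point 18 mm over block_hole. z up along the drift.
- spacer_0_mid (a point): centre of a loose flat steel spacer ring, 40 mm outside, 18 mm hole, 6 mm thick, 40 g; 3 to 5 of these equal rings lie on the bench (the others are absent). Point half-way up, 3 mm over its underside. Its z axis is the ring's axis.
- spacer_1_mid (a point): centre of a loose flat steel spacer ring, 40 mm outside, 18 mm hole, 6 mm thick, 40 g; 3 to 5 of these equal rings lie on the bench (the others are absent). Point half-way up, 3 mm over its underside. Its z axis is the ring's axis.
- spacer_2_mid (a point): centre of a loose flat steel spacer ring, 40 mm outside, 18 mm hole, 6 mm thick, 40 g; 3 to 5 of these equal rings lie on the bench (the others are absent). Point half-way up, 3 mm over its underside. Its z axis is the ring's axis.
- spacer_3_mid (a point): centre of a loose flat steel spacer ring, 40 mm outside, 18 mm hole, 6 mm thick, 40 g; 3 to 5 of these equal rings lie on the bench (the others are absent). Point half-way up, 3 mm over its underside. Its z axis is the ring's axis.
- spacer_4_mid (a point): centre of a loose flat steel spacer ring, 40 mm outside, 18 mm hole, 6 mm thick, 40 g; 3 to 5 of these equal rings lie on the bench (the others are absent). Point half-way up, 3 mm over its underside. Its z axis is the ring's axis.
- rubber_block: bystander: black rubber pad, 45 x 70 x 25 mm, behind the cassette; origin at its underside's centre
- bolt: bystander: hex bolt lying on the bench, 20 x 68 x 19 mm, behind the cassette; origin at its underside's centre
- sanding_block: bystander: brown sanding block, 65 x 107 x 32 mm, at the left; origin at its underside's centre

How it is judged:
By the outcome, as a careful person would: the job done as asked, in the order asked, and still so for the second after the job is handed in, with the robot touching nothing.
Of spacer_0, spacer_1, spacer_2, spacer_3, spacer_4 only 3 to 5 are there at a start; the rules pass over those that are not, and their reading is None.
At some moment in a run one of spacer_0, spacer_1, spacer_2, spacer_3, spacer_4, cover may be knocked a few centimetres aside while the robot is not near it.
Once in a run the grip may slacken for a moment while it holds something.
It also fails if it takes over 210 s, if anything falls off the work surface, if the arm or the gripper's body presses on something with over 40 N, if the wrist force passes 120 N, or if a joint passes its speed limit or range.

## Robot

A 6-joint arm with a two-finger parallel gripper is mounted at the origin on a cart in front of the work surface, level with it; the furniture and walls round the work are solid. World frame = base frame: x ahead of the robot, y to its left, z up, the work surface at z = 0. Lengths are in m, angles in rad, forces in N, time in s.
With the tool pointing down it reaches from about 0.4 to 0.825 m from the base axis. Payload 7 kg.
Tool frame: the origin (TCP) lies on the centre line of the jaws, within the pads' length; the fingertips stand 25 mm ahead of it and the grasp point (between the pads) lies 6 mm ahead of it; z points along the fingers, y is the direction in which the jaws open and shut (so a half turn about z gives the same grasp; the last joint's range is limited). The gripper opens to 88 mm and grips with 3 to 60 N. Pads are 19 mm wide; open, the fingers measure 130 mm over their backs; the gripper's body (78 mm by 193 mm) begins 47 mm behind the grasp point.
Start: joints at [1.604, 0.359, 0.012, 0, -1.224, -0.288], TCP at [0.17, 0.653, 0.252] pointing down, gripper open.
Joint ranges: [-3.07, 3.07], [-1.43, 2.12], [-1.02, 1.25], [-3.03, 1.67], [-3.05, -0], [-3.03, 3.03]. Speed limits (rad/s): [2.39, 2.39, 3.01, 3.14, 3.14, 3.14].

## Interface

Orientations are given as [roll, pitch, yaw] about the fixed x, y, z axes, in that order (R = Rz(yaw) Ry(pitch) Rx(roll)).
In Python, from station import * gives the robot as it stands. The module is installed in compiled form; this text tells all that it offers.
- The arm moves only by the tool step_arm, never from a script. Its argument "commands" is text: rows parted by semicolons, each of 6 numbers parted by spaces: the shift along the tool's x, y, z in mm, then the turn, a rotation vector about the tool's x, y, z in rad. A call has 1 to 8 rows; each row shifts and turns the commanded pose from where the row before left it, along the tool's axes as they then stand; what a row does not reach is not made up. A row lasts 1/8 s, in which the tool goes at most 62.5 mm and 10.7 degrees, less where a joint would pass 70% of its speed; a pose out of reach is approached as far as the arm can. A call is refused whole if a number of a shift passes 62.5 or a number of a turn 0.188, either way. A call with a gripper value outside its range is refused whole. "jaw" is the finger opening in mm, from 0 to 87.6, set as the call begins (left out, the last holds). The fingers move at their own pace and stop on an object; "grip_force" is the grip in N (left out, the last holds). Time passes only in rows, so rows that do not move let the fingers close. It gives the time, the measured TCP pose, the force and the opening at its end, in the units of the state.
- get_state(): the state, without advancing time (a new reading comes with each control period).
- grab_frame(name): name is "scene" or "top"; returns a dict with "frame" (384x512x3 uint8, red, green, blue), "fovy" (degrees; the focal length in pixels is half the picture's height over the tangent of half this angle, whatever the lens; pixels are square), "cx", "cy" (the principal point, pixels), "k1" (the pictures are not rectified: a ray, as slopes to the right and down, at radius r is drawn at 1 + k1 r^2 times it, then the intrinsics apply), "rvec" (rotation vector, rad) and "tvec" (3), from world to camera coordinates, as OpenCV has them. Camera axes: x right, y down, z forward; pixel columns grow to the right and rows downward; lengths in m; the calibration is good to about 2 mm. A picture is of the moment at which its call begins. There is no depth.
- job_done(): hands the job in, once; it reports no verdict.
Trained networks look in a picture, given as the dict that the camera call returned (one of the last four; its "shot" number tells which), for a name from the list of things; names that differ only in an ending like _2 or _b are one class to them, and where a whole thing is asked for, a point or a joint stands for the part that bears it (a point fixed in the world has none). Each returns a list of dicts, best first, with "conf" (0 to 1); they miss things now and then, are a little off and sometimes report something else, mostly with a low value. They report only what shows in the picture. A call takes as long as a camera call.
- recognise(picture, name): "pixel" ([column, row] in pixels, amid what is visible of it).
The state is a dict: "t": time; "q": joint angles; "qd": joint speeds; "joint_efforts": joint torques, N m; "eef_pos": TCP position; "ee_rot": TCP orientation; "force": force on the tool from outside, world axes, zero at the start; "moment": the same for the moment, N m; "width": finger opening in m.
Only numpy, scipy, OpenCV 4.12 (cv2) and the standard library are available. Lean on these libraries where they do the work, as an engineer would, in place of code of your own. Each camera call takes 0.05 s, during which the arm holds its last target.

## Working session

There is one attempt and no reset: what is moved stays moved. The work goes in short steps, Python scripts to look and compute and a tool call to move; the robot and the scene stay as the last step left them, time stands still between calls to the robot, and variables do not carry over. Pictures are saved under pics/ and viewed, and the job is handed in when it is done.

Besides the shell and the picture viewer there is one more tool, called after "Request:" as name(argument=value, ...), one argument or row to a line, values as JSON. step_arm: Moves the arm, as the interface text tells. Its arguments: {"type":"object","properties":{"commands":{"type":"string"},"jaw":{"type":"number"},"grip_force":{"type":"number"}},"required":["commands"]}

```bash
mkdir -p pics; ls
cat > h.py <<'E'
from station import *
import numpy as np, cv2
from scipy.spatial.transform import Rotation as R
def cam(f):
    H=f["frame"].shape[0]; fl=H/2/np.tan(np.radians(f["fovy"])/2)
    return fl, R.from_rotvec(np.ravel(f["rvec"])).as_matrix(), np.ravel(f["tvec"])
def ray(f,px):
    fl,Rm,t=cam(f)
    d=np.array([(px[0]-f["cx"])/fl,(px[1]-f["cy"])/fl]); u=d.copy()
    for _ in range(30): u=d/(1+f["k1"]*(u@u))
    return -Rm.T@t, Rm.T@np.array([u[0],u[1],1.])
def onz(f,px,z):
    o,d=ray(f,px); return o+d*(z-o[2])/d[2]
def proj(f,p):
    fl,Rm,t=cam(f); c=Rm@np.asarray(p,float)+t; u=c[:2]/c[2]; u=u*(1+f["k1"]*(u@u))
    return np.array([f["cx"]+fl*u[0],f["cy"]+fl*u[1]])
def tri(a,pa,b,pb):
    o1,d1=ray(a,pa);o2,d2=ray(b,pb);d1/=np.linalg.norm(d1);d2/=np.linalg.norm(d2)
    A=np.array([d1,-d2]).T; s=np.linalg.lstsq(A,o2-o1,rcond=None)[0]
    p,q=o1+s[0]*d1,o2+s[1]*d2
    return (p+q)/2,np.linalg.norm(p-q)
def save(f,name,crop=None,scale=1):
    im=f["frame"][:,:,::-1]
    if crop: im=im[crop[1]:crop[3],crop[0]:crop[2]]
    if scale!=1: im=cv2.resize(im,None,fx=scale,fy=scale,interpolation=cv2.INTER_CUBIC)
    cv2.imwrite("pics/"+name+".png",im)
E
python3 - <<'E'
from h import *
s=get_state(); print(s["t"],s["eef_pos"],s["ee_rot"],s["width"],s["force"])
a=grab_frame("scene");b=grab_frame("top")
save(a,"s0",scale=1.5);save(b,"t0",scale=1.5)
for f in(a,b):
    o,d=ray(f,(256,192));print(o,d,f["fovy"],f["k1"],f["cx"],f["cy"])
for n,z in [("spacer_0_mid",.003),("cover_rib",.021),("cover_tongue",0),("cover_hole",.0),("drift_head",.06),("stud_near",.01),("stud_far",.01),("groove_mouth",.042),("block_hole",.042),("stop_face",.042),("rubber_block",0.02),("bolt",0.01),("sanding_block",.03)]:
    for k,f in(("s",a),("t",b)):
        for r in recognise(f,n)[:6]:
            print(n,k,np.round(r["pixel"],1),round(r["conf"],2),np.round(onz(f,r["pixel"],z),4))
E
```

```text
pics
0.0 [0.17005919 0.65275973 0.25063006] [ 3.13993786e+00 -1.48011853e-04 -2.54969121e-01] 0.08777706067769155 [ 0.92613125  1.05139575 -0.37276674]
[-0.1270012  -0.5581106   0.86993956] [ 0.56515811  0.48910002 -0.6645465 ] 46.7306258320791 -0.17327194312887959 251.0440440530804 196.87224392528933
[0.29517634 0.05208813 1.19177608] [ 0.18258412 -0.01133205 -0.98316643] 55.181191752608925 -0.10296663521608151 254.21610884149996 189.20138034513667
spacer_0_mid s [352.1 270.4] 0.52 [ 0.5601 -0.2907  0.003 ]
cover_rib s [174.7 188.2] 0.76 [0.443  0.2473 0.021 ]
cover_rib t [182.2 206.5] 0.78 [0.4629 0.2763 0.021 ]
cover_tongue s [177.3 186.5] 0.79 [ 0.4675  0.2675 -0.    ]
cover_tongue t [184.7 206.3] 0.91 [0.4666 0.272  0.    ]
cover_hole s [174.8 183.9] 0.7 [0.4699 0.2821 0.    ]
cover_hole t [182.1 208.8] 0.66 [0.4582 0.2803 0.    ]
drift_head s [212.9 149.5] 0.6 [0.6148 0.2652 0.06  ]
stud_near s [257.7 214.7] 0.9 [0.538  0.0081 0.01  ]
stud_near s [351.8 274.2] 0.65 [ 0.544 -0.299  0.01 ]
stud_near s [178.3 185.9] 0.22 [0.4645 0.258  0.01  ]
stud_near t [266.  183.7] 0.85 [0.5427 0.0058 0.01  ]
stud_far s [259.6 214. ] 0.94 [0.5437 0.0061 0.01  ]
stud_far t [265.8 189.7] 0.86 [0.5226 0.0064 0.01  ]
groove_mouth s [256.4 215.9] 0.67 [ 0.5075 -0.0136  0.042 ]
block_hole s [256.  211.2] 0.63 [ 0.52   -0.0008  0.042 ]
block_hole t [269.3 183.8] 0.72 [ 0.5358 -0.0035  0.042 ]
stop_face s [256.3 214.9] 0.58 [ 0.5101 -0.0108  0.042 ]
stop_face t [269.8 189.6] 0.94 [ 0.5169 -0.0051  0.042 ]
stop_face t [246.2 148.2] 0.18 [0.6537 0.0718 0.042 ]
rubber_block s [303.1 193.2] 0.55 [ 0.6868 -0.0337  0.02  ]
rubber_block t [277.2 139.6] 0.86 [ 0.6917 -0.0312  0.02  ]
rubber_block t [181.3 206.4] 0.59 [0.4633 0.2794 0.02  ]
bolt s [177.3 187.6] 0.27 [0.4574 0.2542 0.01  ]
sanding_block s [164.2 150.5] 0.76 [0.5308 0.4036 0.03  ]
sanding_block t [137.8 180.6] 0.74 [0.5452 0.4244 0.03  ]
```

View pics/s0.png

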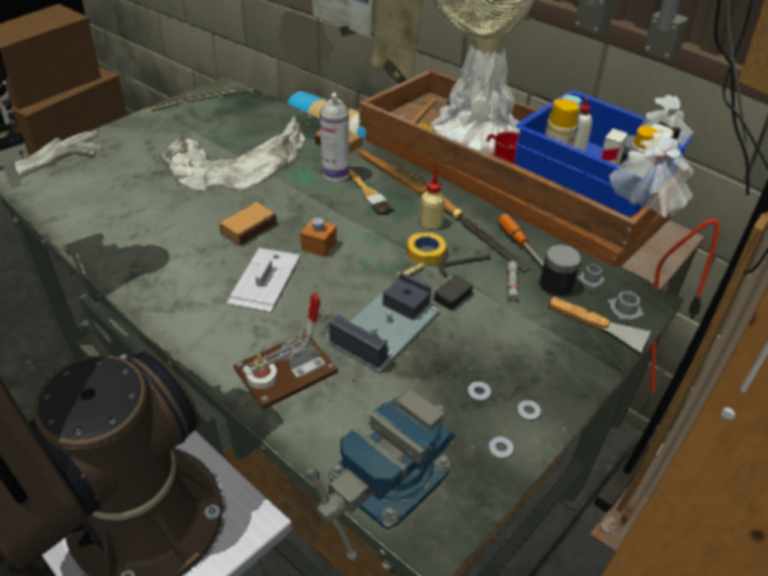

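View pics/t0.png

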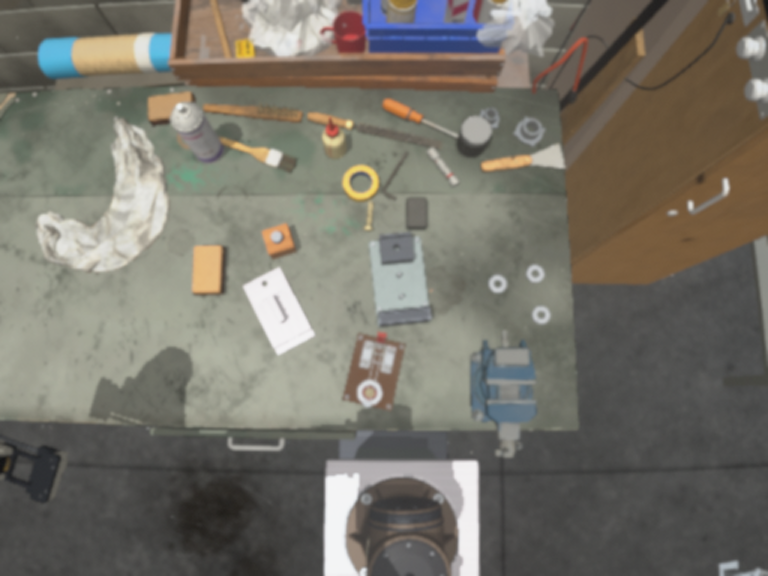

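Run:
```python
from h import *
a=grab_frame("scene");b=grab_frame("top")
import pickle; pickle.dump((a,b),open("f0.pkl","wb"))
save(a,"s_cas",(210,175,310,255),7);save(b,"t_cas",(230,145,300,225),7)
save(a,"s_cov",(145,130,235,215),7);save(b,"t_cov",(155,140,215,240),6)
save(a,"s_sp",(290,240,380,310),7);save(b,"t_sp",(310,165,380,225),8)
```

```text
(no output)
```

View pics/s_cas.png

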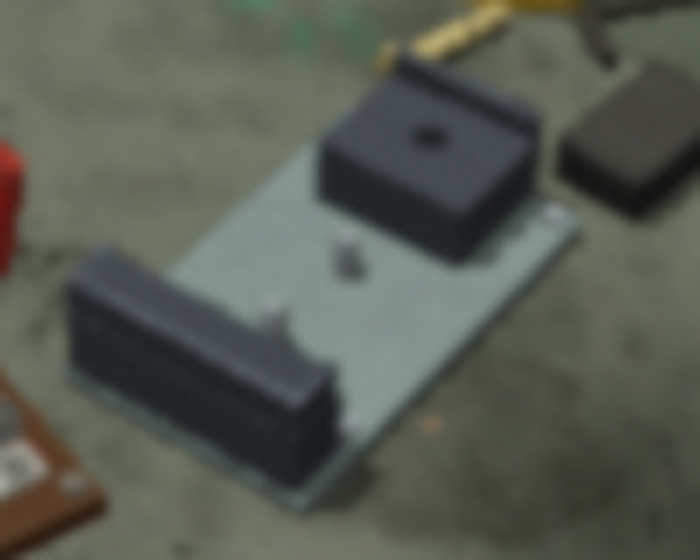

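View pics/t_cas.png

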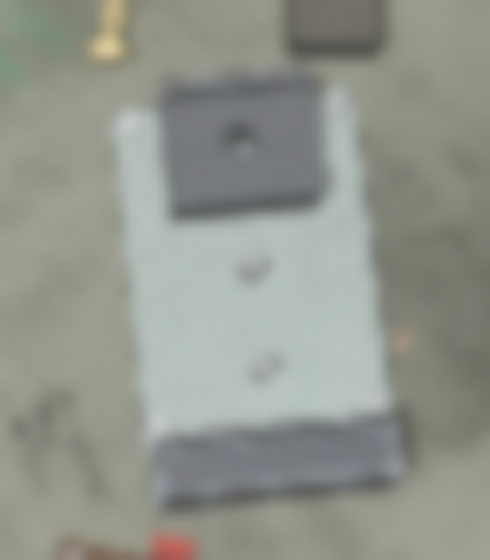

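View pics/s_cov.png

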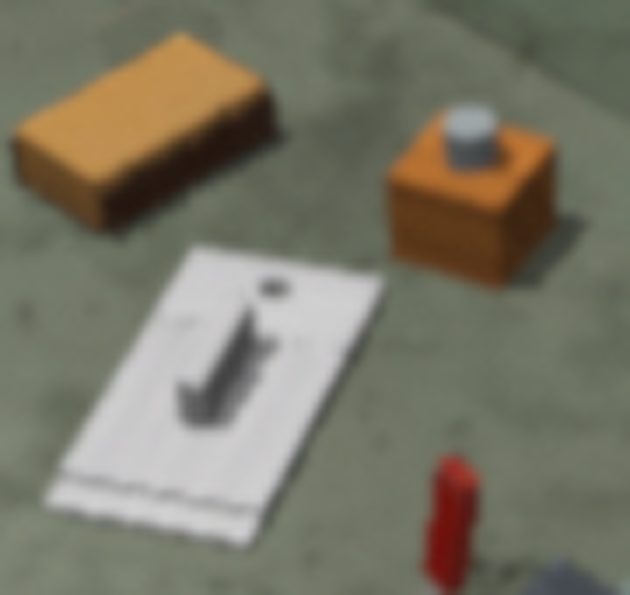

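View pics/t_cov.png

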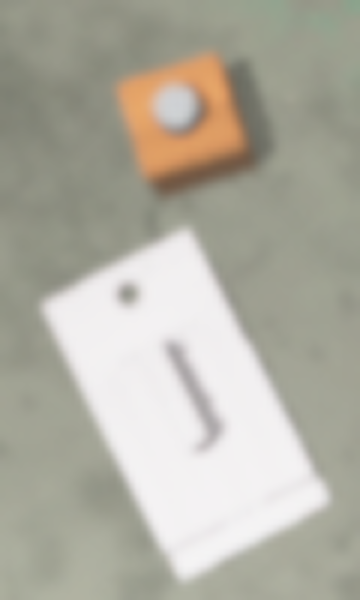

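View pics/s_sp.png

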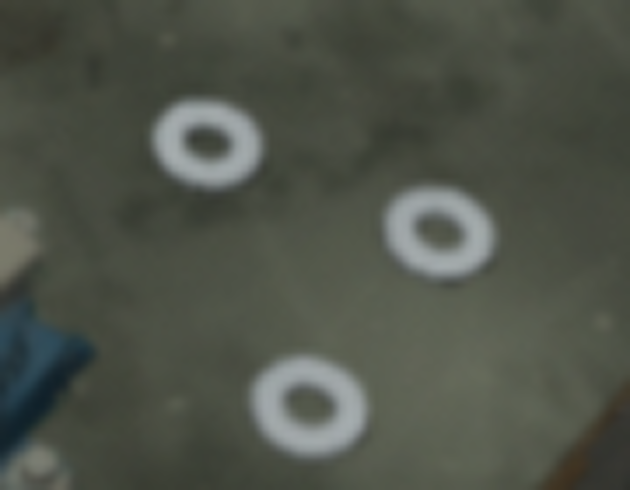

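View pics/t_sp.png

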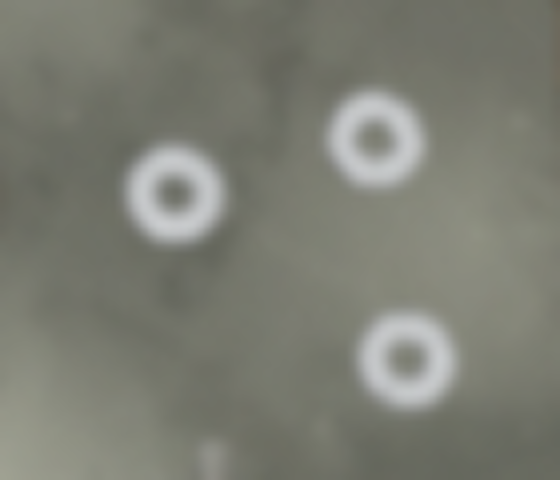

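```bash
cat > rings.py <<'E'
from h import *
def blobs(f,thr=150,win=None,amin=40,amax=400):
    im=f["frame"].astype(int); m=(im.min(2)>thr).astype(np.uint8)
    n,l,st,c=cv2.connectedComponentsWithStats(m)
    return [(c[i],st[i,4]) for i in range(1,n) if amin<=st[i,4]<=amax and (win is None or (win[0]<c[i][0]<win[2] and win[1]<c[i][1]<win[3]))]
E
python3 - <<'E'
from rings import *
import pickle; a,b=pickle.load(open("f0.pkl","rb"))
for k,f,w,t in(("s",a,(295,240,380,310),115),("t",b,(320,165,375,225),140)):
    for c,ar in blobs(f,t,w): print(k,c,ar,np.round(onz(f,c,.005),4))
u=lambda p,s,o:((p[0]+.5)/s-.5+o[0],(p[1]+.5)/s-.5+o[1])
S=lambda p:u(p,7,(210,175)); T=lambda p:u(p,7,(230,145))
def both(n,ps,pt,z):
    P,e=tri(a,ps,b,pt); print(n,"s",np.round(onz(a,ps,z),4),"t",np.round(onz(b,pt,z),4),"tri",np.round(P,4),round(e,4))
both("hole",S((432,137)),T((240,139)),.042)
both("studfar tip",S((347,238)),T((250,262)),.03)
both("studnear tip",S((275,308)),T((263,362)),.03)
both("railL outer top",S((70,290)),T((158,505)),.06)
both("railR outer top",S((297,408)),T((408,480)),.06)
both("railR inner top",S((335,370)),T((402,420)),.06)
both("block inner R",S((460,215)),T((322,203)),.042)
both("block inner L",S((320,145)),T((172,215)),.042)
both("stop far L",S((400,50)),T((162,80)),.054)
both("stop far R",S((540,120)),T((320,70)),.054)
S=lambda p:u(p,7,(145,130)); T=lambda p:u(p,6,(155,140))
both("cov TL free",S((195,247)),T((42,303)),.008)
both("cov TR free",S((385,275)),T((190,230)),.008)
both("cov tongueL",S((45,505)),T((183,580)),.003)
both("cov tongueR",S((250,547)),T((328,498)),.003)
both("cov hole",S((274,288)),T((127,293)),.006)
both("drift",S((471,118)),T((177,106)),.066)
E
```

```text
s [319.13513514 260.07207207] 111 [ 0.5286 -0.2105  0.005 ]
s [352.10569106 272.64227642] 123 [ 0.5526 -0.2953  0.005 ]
s [333.73333333 297.46666667] 150 [ 0.4602 -0.3047  0.005 ]
t [356.53913043 182.1826087 ] 115 [ 0.5519 -0.297   0.005 ]
t [331.38888889 188.60185185] 108 [ 0.5292 -0.2112  0.005 ]
t [360.49122807 209.33333333] 114 [ 0.4606 -0.3061  0.005 ]
hole s [0.6002 0.0145 0.042 ] t [0.5996 0.014  0.042 ] tri [0.5994 0.014  0.0428] 0.0002
studfar tip s [0.543  0.0081 0.03  ] t [0.5441 0.0089 0.03  ] tri [0.5443 0.0089 0.0286] 0.0004
studnear tip s [0.4953 0.002  0.03  ] t [0.4973 0.0028 0.03  ] tri [0.4972 0.0031 0.028 ] 0.001
railL outer top s [0.4273 0.0428 0.06  ] t [0.4275 0.0505 0.06  ] tri [0.4301 0.0491 0.0531] 0.0045
railR outer top s [ 0.4417 -0.0579  0.06  ] t [ 0.4395 -0.0603  0.06  ] tri [ 0.4391 -0.06    0.0636] 0.0002
railR inner top s [ 0.465  -0.0551  0.06  ] t [ 0.4664 -0.0579  0.06  ] tri [ 0.465  -0.0568  0.0617] 0.0028
block inner R s [ 0.5735 -0.023   0.042 ] t [ 0.5696 -0.0237  0.042 ] tri [ 0.5698 -0.0243  0.045 ] 0.0024
block inner L s [0.5656 0.0434 0.042 ] t [0.5632 0.0452 0.042 ] tri [0.5644 0.0443 0.0418] 0.0029
stop far L s [0.6206 0.0501 0.054 ] t [0.624  0.0503 0.054 ] tri [0.6236 0.0511 0.052 ] 0.0024
stop far R s [ 0.6272 -0.018   0.054 ] t [ 0.6295 -0.0223  0.054 ] tri [ 0.627  -0.0207  0.0565] 0.0044
cov TL free s [0.5183 0.3505 0.008 ] t [0.5186 0.3496 0.008 ] tri [0.5181 0.3497 0.0086] 0.0007
cov TR free s [0.564  0.2743 0.008 ] t [0.5603 0.2695 0.008 ] tri [0.559  0.2683 0.0142] 0.0002
cov tongueL s [0.3694 0.2682 0.003 ] t [0.3685 0.2663 0.003 ] tri [0.3683 0.266  0.0052] 0.0003
cov tongueR s [0.4121 0.1885 0.003 ] t [0.4137 0.1893 0.003 ] tri [0.4135 0.1898 0.0013] 0.0008
cov hole s [0.5254 0.3047 0.006 ] t [0.525  0.3032 0.006 ] tri [0.5245 0.303  0.0075] 0.0006
drift s [0.618 0.273 0.066] t [0.6147 0.2688 0.066 ] tri [0.6133 0.2678 0.071 ] 0.0002
```

```bash
cat > fit.py <<'E'
from h import *
from scipy.ndimage import map_coordinates
from scipy.optimize import least_squares
def edge(f,p0,p1,n,half=.008,skip=.08,npts=30):
    """model 3D edge p0-p1, outward 3D direction n; returns offsets (m) of max gradient along n and their params"""
    g=f["frame"].astype(float).mean(2); g=cv2.GaussianBlur(g,(0,0),0.7)
    out=[]
    for s in np.linspace(skip,1-skip,npts):
        c=p0+s*(p1-p0); d=np.linspace(-half,half,65)
        px=np.array([proj(f,c+x*n) for x in d])
        v=map_coordinates(g,[px[:,1],px[:,0]],order=1)
        gr=np.abs(np.gradient(v)); i=np.argmax(gr)
        w=gr**3; out.append((s,(d*w).sum()/w.sum(),gr[i]))
    return np.array(out)
def Rz(t): return np.array([[np.cos(t),-np.sin(t),0],[np.sin(t),np.cos(t),0],[0,0,1]])
def pose(edges,frames,x0,iters=4,half=.008,verbose=True):
    x,y,t=x0
    for it in range(iters):
        A=[];B=[];rep=[]
        for k,(f,p0,p1,n) in enumerate(edges):
            r=Rz(t);c=np.array([x,y,0])
            P0=c+r@np.array(p0);P1=c+r@np.array(p1);N=r@np.array(n)
            e=edge(frames[f],P0,P1,N,half if it<2 else half*.6)
            rep.append((f,np.median(e[:,1])))
            for s,o,_ in e:
                if abs(o)>half*.9: continue
                P=P0+s*(P1-P0)-c
                A.append([N[0],N[1],N@np.array([-P[1],P[0],0])]);B.append(o)
        A=np.array(A);B=np.array(B)
        sol=least_squares(lambda z:A@z-B,np.zeros(3),loss="soft_l1",f_scale=.001).x
        x+=sol[0];y+=sol[1];t+=sol[2]
    if verbose:
        print("pose",np.round([x,y,t],4),"edge residual mm",[(f,round(o*1000,1)) for f,o in rep])
    return np.array([x,y,t])
def cover_edges(fr):
    E=[]
    for f in fr:
        E+=[(f,(-.067,.045,.008),(.085,.045,.008),(0,1,0)),(f,(-.067,-.045,.008),(.085,-.045,.008),(0,-1,0)),
            (f,(.085,-.045,.008),(.085,.045,.008),(1,0,0)),(f,(-.085,-.045,.005),(-.085,.045,.005),(-1,0,0))]
    return E
E
python3 - <<'E'
from fit import *
import pickle; a,b=pickle.load(open("f0.pkl","rb")); fr={"s":a,"t":b}
for k in(["s","t"],["t"],["s"]): pose(cover_edges(k),fr,(.4658,.27,.5))
# cassette base plate sides, at z=.01, origin block_hole
for k in (["t"],["s","t"]):
    E=[]
    for f in k:
        E+=[("t",(-.12,.058,.010),(.0,.058,.010),(0,1,0)),("t",(-.12,-.058,.010),(.0,-.058,.010),(0,-1,0))] if f=="t" else [("s",(-.13,-.058,.010),(.0,-.058,.010),(0,-1,0))]
    p=pose(E,fr,(.5998,.0142,.11))
E
```

```text
pose [0.465  0.2701 0.5056] edge residual mm [('s', np.float64(0.3)), ('s', np.float64(0.1)), ('s', np.float64(0.7)), ('s', np.float64(0.5)), ('t', np.float64(0.8)), ('t', np.float64(1.3)), ('t', np.float64(0.9)), ('t', np.float64(1.7))]
pose [0.4647 0.2696 0.5035] edge residual mm [('t', np.float64(1.0)), ('t', np.float64(1.1)), ('t', np.float64(1.3)), ('t', np.float64(1.3))]
pose [0.4652 0.2703 0.5072] edge residual mm [('s', np.float64(0.2)), ('s', np.float64(0.2)), ('s', np.float64(0.6)), ('s', np.float64(0.6))]fit.py:13: RuntimeWarning: invalid value encountered in scalar divide
  w=gr**3; out.append((s,(d*w).sum()/w.sum(),gr[i]))
Traceback (most recent call last):
  File "fit.py", line 30, in pose
    sol=least_squares(lambda z:A@z-B,np.zeros(3),loss="soft_l1",f_scale=.001).x
        ~~~~~~~~~~~~~^^^^^^^^^^^^^^^^^^^^^^^^^^^^^^^^^^^^^^^^^^^^^^^^^^^^^^^^
ValueError: Residuals are not finite in the initial point.
```

```bash
sed -i 's/w=gr\*\*3;/w=gr**3+1e-9;/' fit.py
python3 - <<'E'
from fit import *
import pickle; a,b=pickle.load(open("f0.pkl","rb")); fr={"s":a,"t":b}
T=[("t",(-.115,.058,.010),(.0,.058,.010),(0,1,0)),("t",(-.115,-.058,.010),(.0,-.058,.010),(0,-1,0))]
S=[("s",(-.135,-.058,.010),(.0,-.058,.010),(0,-1,0))]
X=[("t",(0.021,-.034,.054),(0.021,.034,.054),(1,0,0))]
pose(T,fr,(.5998,.0142,.11),iters=1)
pose(T+S,fr,(.5998,.0142,.11),iters=1)
pose(S,fr,(.5998,.0142,.11),iters=1)
# block & rail side edges
r=Rz(.115)
for name,p0,p1,n in [("blk inner top",(-.03,-.03,.042),(-.03,.03,.042),(1,0,0)),("stop outer top",(.030,-.03,.054),(.030,.03,.054),(1,0,0)),("rail outer top",(-.166,-.05,.06),(-.166,.05,.06),(1,0,0)),("rail inner top",(-.142,-.05,.06),(-.142,.05,.06),(1,0,0)),("blkL",(-.03,.035,.042),(.02,.035,.042),(0,1,0)),("blkR",(-.03,-.035,.042),(.02,-.035,.042),(0,1,0))]:
    for k in "st":
        c=np.array([.5998,.0142,0]);e=edge(fr[k],c+r@np.array(p0),c+r@np.array(p1),r@np.array(n),.008)
        q=np.polyfit(e[:,0]*np.linalg.norm(np.subtract(p1,p0)),e[:,1],1); print(name,k,"med off mm",round(np.median(e[:,1])*1e3,2),"slope",round(q[0],3))
E
```

```text
pose [5.5696 0.5626 0.1071] edge residual mm [('t', np.float64(-1.7)), ('t', np.float64(-1.0))]
pose [-14.9308  -1.701    0.1058] edge residual mm [('t', np.float64(-1.7)), ('t', np.float64(-1.0)), ('s', np.float64(-1.1))]
pose [0.597  0.0153 0.1148] edge residual mm [('s', np.float64(-1.1))]
blk inner top s med off mm 0.38 slope 0.004
blk inner top t med off mm -5.64 slope 0.002
stop outer top s med off mm -5.31 slope 0.006
stop outer top t med off mm -4.13 slope -0.004
rail outer top s med off mm 0.36 slope 0.006
rail outer top t med off mm -3.66 slope 0.01
rail inner top s med off mm 0.37 slope -0.029
rail inner top t med off mm 5.15 slope 0.004
blkL s med off mm 0.15 slope 0.05
blkL t med off mm 1.52 slope 0.003
blkR s med off mm 0.3 slope -0.08
blkR t med off mm -4.0 slope -0.032
```

```bash
cat >> h.py <<'E'
def go(target,yaw=None,tilt=0.0):
    """delta from measured pose to target in tool axes. orientation: tool down, yaw, then tilt about tool y (rad)"""
    s=get_state(); p=np.array(s["eef_pos"]); Rm=R.from_euler("xyz",s["ee_rot"]).as_matrix()
    d=Rm.T@(np.array(target)-p)*1000
    print("t",round(s["t"],2),"pos",np.round(p,4),"rot",np.round(s["ee_rot"],3),"w",round(s["width"]*1000,1),"F",np.round(s["force"],1))
    print("shift tool mm",np.round(d,1),"rows>=",int(np.ceil(np.linalg.norm(d)/62.5)))
    if yaw is not None:
        Rt=R.from_euler("xyz",[np.pi,0,yaw]).as_matrix()@R.from_euler("y",tilt).as_matrix()
        w=R.from_matrix(Rm.T@Rt).as_rotvec(); print("turn first (then shift in NEW axes",np.round(Rt.T@(np.array(target)-p)*1000,1),") ",np.round(w,3))
E
python3 - <<'E'
from h import *
import pickle; a,b=pickle.load(open("f0.pkl","rb"))
save(a,"s_v",(200,200,310,360),5);save(b,"t_v",(300,210,370,310),6)
go((.529,-.211,.15),.108)
E
```

```text
t 1.5 pos [0.1701 0.6532 0.2516] rot [-3.142  0.    -0.255] w 87.4 F [-0.6  0.8 -0.2]
shift tool mm [565.1 745.8 101.5] rows>= 16
turn first (then shift in NEW axes [263.6 897.8 101.6] )  [-0.     0.    -0.363]
```

View pics/s_v.png

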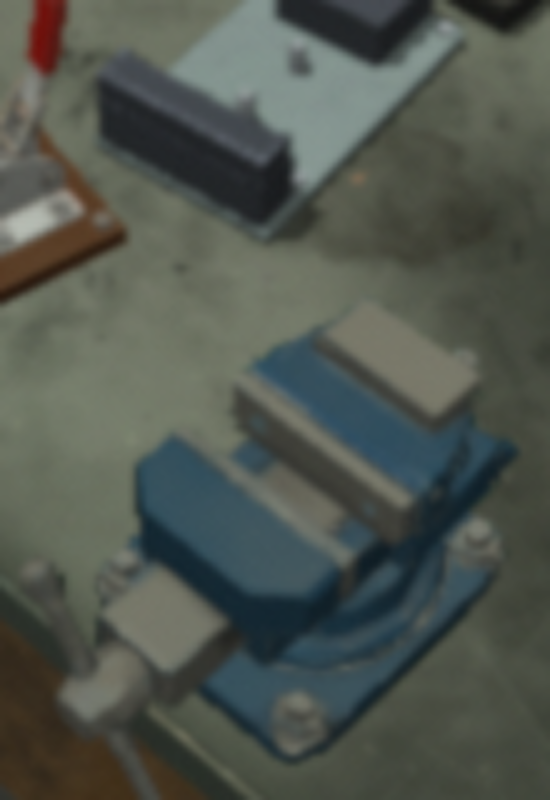

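View pics/t_v.png

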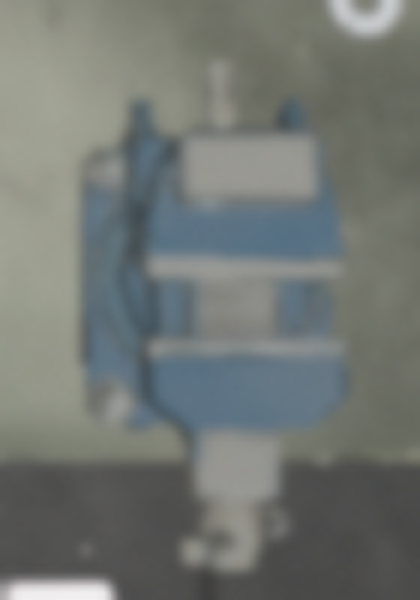

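Run:
```python
from h import *
import pickle; a,b=pickle.load(open("f0.pkl","rb"))
S=lambda p:(p[0]/5+200,p[1]/5+200);T=lambda p:(p[0]/6+300,p[1]/6+210)
print(tri(a,S((480,375)),b,T((318,137))),tri(a,S((370,300)),b,T((187,140))))
for p in((220,62),(140,100),(292,100)): print(onz(b,T(p),.03),onz(b,T(p),.08))
```

```text
(array([ 0.37443067, -0.24563921,  0.12034374]), np.float64(0.0007844389285355463)) (array([ 0.37423226, -0.18244059,  0.117175  ]), np.float64(0.00227801309604078))
[ 0.42118365 -0.21956144  0.03      ] [ 0.4157606  -0.20787031  0.08      ]
[ 0.40077176 -0.1760736   0.03      ] [ 0.39622719 -0.16625408  0.08      ]
[ 0.40105826 -0.25771976  0.03      ] [ 0.39650136 -0.24438639  0.08      ]
```

Request:
step_arm(
  commands="0 60 0 0 0 -0.18; 0 60 0 0 0 -0.18; 30 50 0 0 0 0; 50 30 0 0 0 0; 50 30 0 0 0 0; 50 30 0 0 0 0; 50 30 0 0 0 0; 30 50 0 0 0 0",
  jaw=60,
  grip_force=15,
)

```text
t: 2.5
eef_pos: [0.4343, 0.3432, 0.2513]
ee_rot: [3.141, -0.0, 0.105]
force: [0.4, 0.2, 0.4]
width: 0.0597
```

Run:
```python
from h import *
go((.529,-.211,.10),.108)
```

```text
t 2.5 pos [0.4343 0.3432 0.2513] rot [ 3.141 -0.     0.105] w 59.7 F [0.4 0.2 0.4]
shift tool mm [ 36.  561.1 151.4] rows>= 10
turn first (then shift in NEW axes [ 34.4 561.2 151.3] )  [ 0.    -0.    -0.003]
```

Request:
step_arm(
  commands="4 60 0 0 0 0;4 60 0 0 0 0;4 60 0 0 0 0;4 60 0 0 0 0;4 60 0 0 0 0;4 60 0 0 0 0;4 60 0 0 0 0;4 60 0 0 0 0",
)

```text
t: 3.5
eef_pos: [0.5146, -0.1321, 0.252]
ee_rot: [3.142, -0.001, 0.106]
force: [1.9, 1.4, -0.5]
width: 0.0599
```

Request:
step_arm(
  commands="3 40 40 0 0 0;1 40 40 0 0 0;0 0 40 0 0 0;0 0 0 0 0 0",
)

```text
t: 4.0
eef_pos: [0.5246, -0.2096, 0.1288]
ee_rot: [-3.14, 0.006, 0.104]
force: [-0.3, -0.1, 0.8]
width: 0.0602
```

Run:
```python
from rings import *
go((.529,-.211,.028),.108)
a=grab_frame("scene");b=grab_frame("top")
save(a,"s1",(270,190,390,310),5);save(b,"t1",(300,150,380,220),8)
for k,f,w,t in(("s",a,(295,240,380,310),115),("t",b,(320,165,375,225),140)):
    for c,ar in blobs(f,t,w): print(k,c,ar,np.round(onz(f,c,.005),4))
```

```text
t 4.0 pos [ 0.5246 -0.2096  0.1288] rot [-3.14   0.006  0.104] w 60.2 F [-0.3 -0.1  0.8]
shift tool mm [  4.9   2.  100.7] rows>= 2
turn first (then shift in NEW axes [  4.3   1.9 100.8] )  [-0.001  0.006 -0.004]
s [333.89534884 297.38953488] 172 [ 0.4606 -0.3048  0.005 ]
t [338.12365591 178.30645161] 186 [ 0.5644 -0.2351  0.005 ]
t [360.57446809 209.21985816] 141 [ 0.4609 -0.3064  0.005 ]
```

View pics/s1.png

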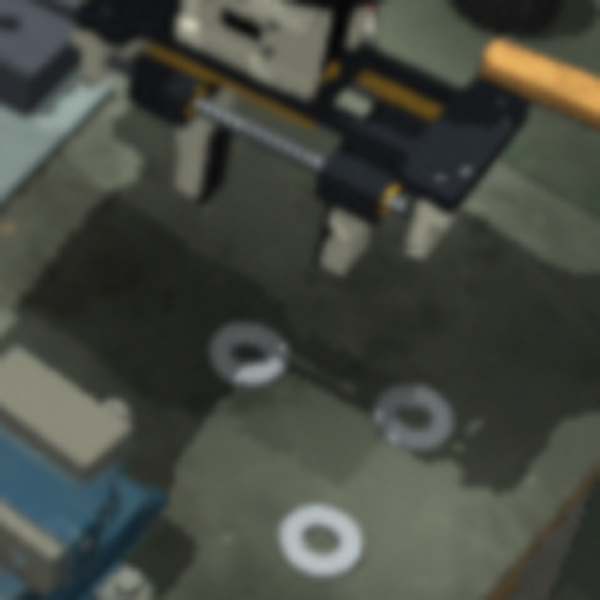

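View pics/t1.png

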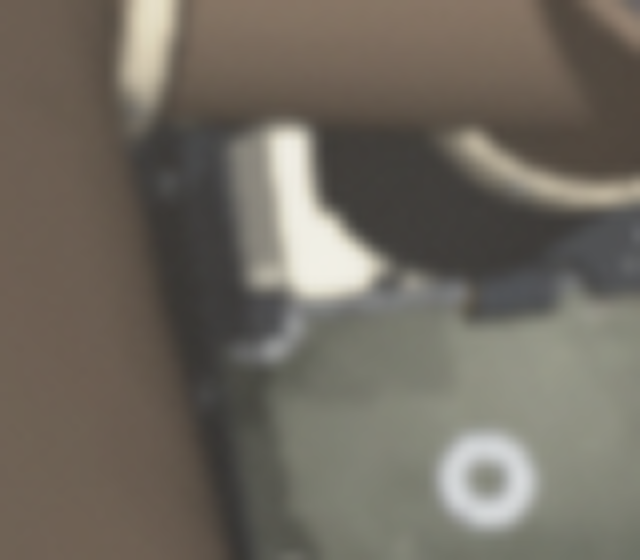

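Request:
step_arm(
  commands="3 1.5 50 0 0 0;1 0.5 40 0 0.006 -0.004;0 0 10 0 0 0;0 0 0 0 0 0",
)

```text
t: 4.6
eef_pos: [0.5323, -0.2106, 0.0331]
ee_rot: [3.141, -0.007, 0.11]
force: [-0.0, -0.7, 0.2]
width: 0.0598
```

Run:
```python
from rings import *
go((.529,-.211,.028),.108)
a=grab_frame("scene");save(a,"s2",(270,190,390,310),5)
```

```text
t 4.6 pos [ 0.5323 -0.2106  0.0331] rot [ 3.141 -0.007  0.11 ] w 59.8 F [-0.  -0.7  0.2]
shift tool mm [-3.3 -0.   5. ] rows>= 1
turn first (then shift in NEW axes [-3.3  0.   5.1] )  [ 0.001 -0.007  0.002]
```

View pics/s2.png

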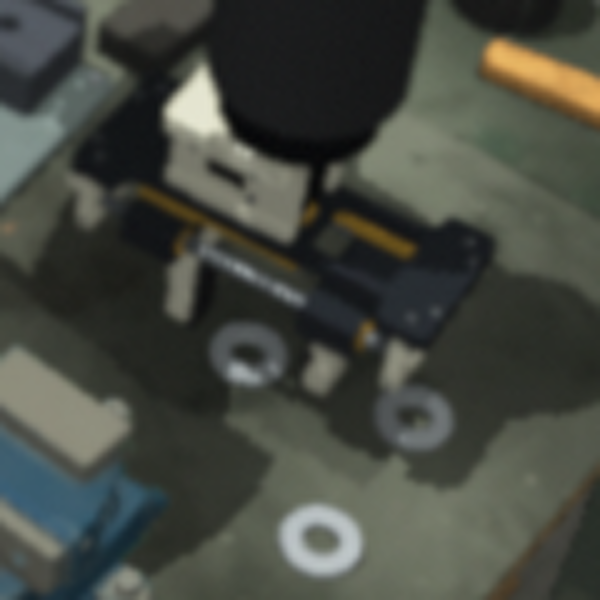

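Run:
```python
from rings import *
s=get_state();p=np.array(s["eef_pos"]);Rm=R.from_euler("xyz",s["ee_rot"]).as_matrix()
a=grab_frame("scene")
for q in([0,0,.025],[0,.03,.025],[0,-.03,.025],[0,.065,.025],[0,-.065,.025],[.01,.03,.025],[-.01,.03,.025],[-.01,-.03,.025]):
    w=p+Rm@np.array(q);print(q,np.round(w,3),(proj(a,w)-[270,190])*5)
print((proj(a,(.529,-.211,.003))-[270,190])*5)
```

```text
[0, 0, 0.025] [ 0.533 -0.211  0.009] [252.003246   341.26091436]
[0, 0.03, 0.025] [ 0.536 -0.241  0.009] [303.48984386 368.88250405]
[0, -0.03, 0.025] [ 0.53  -0.181  0.009] [201.41142799 314.08877049]
[0, 0.065, 0.025] [ 0.54  -0.275  0.009] [364.66164429 401.65814822]
[0, -0.065, 0.025] [ 0.526 -0.146  0.009] [143.53837645 282.9695915 ]
[0.01, 0.03, 0.025] [ 0.546 -0.239  0.009] [313.15609716 356.39303402]
[-0.01, 0.03, 0.025] [ 0.526 -0.242  0.009] [293.71142336 381.50134623]
[-0.01, -0.03, 0.025] [ 0.52  -0.182  0.009] [191.27164607 326.16758119]
[246.44022349 352.95360553]
```

Request:
step_arm(
  commands="-3 0 5 0 -0.007 0;0 0 0 0 0 0",
)

```text
t: 4.95
eef_pos: [0.5281, -0.2112, 0.027]
ee_rot: [3.142, 0.001, 0.109]
force: [-0.3, 0.4, 0.4]
width: 0.06
```

Request:
step_arm(
  commands="0 0 0 0 0 0;0 0 0 0 0 0;0 0 0 0 0 0;0 0 0 0 0 0",
  jaw=30,
)

```text
t: 5.45
eef_pos: [0.5282, -0.2112, 0.0266]
ee_rot: [3.142, 0.001, 0.109]
force: [-1.4, -0.2, 1.3]
width: 0.0375
```

Request:
step_arm(
  commands="0 0 0 0 0 0;0 0 0 0 0 0",
)

```text
t: 5.7
eef_pos: [0.5281, -0.2112, 0.0266]
ee_rot: [3.142, 0.001, 0.109]
force: [0.1, -0.6, 0.5]
width: 0.0377
```

Run:
```python
from rings import *
a=grab_frame("scene");save(a,"s3",(270,190,390,310),5)
```

```text
(no output)
```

View pics/s3.png

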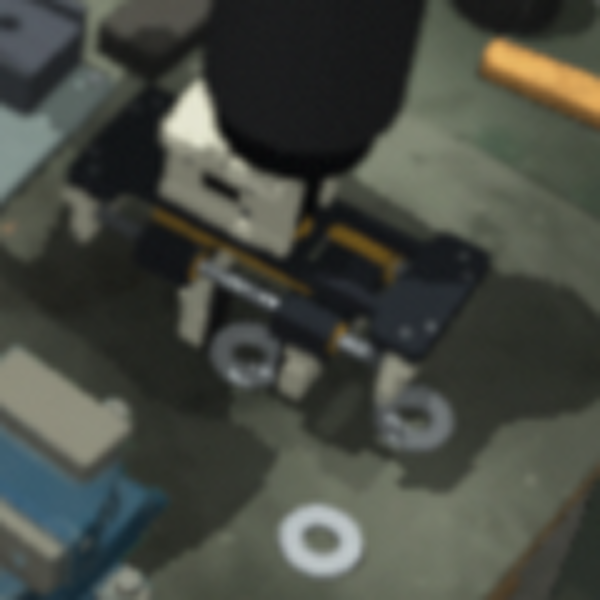

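Request:
step_arm(
  commands="0 0 -15 0 0 0;0 0 -45 0 0 0;0 0 -50 0 0 0;0 0 0 0 0 0",
)

```text
t: 6.25
eef_pos: [0.531, -0.2116, 0.1419]
ee_rot: [3.139, -0.008, 0.11]
force: [0.2, -0.5, -1.6]
width: 0.0382
```

Run:
```python
from rings import *
go((.4969,.003,.12),.108)
a=grab_frame("scene");save(a,"s4",(240,170,360,290),5)
import pickle; A,B=pickle.load(open("f0.pkl","rb"))
print(tri(A,(209.5,196),B,(254.7,223)))
```

```text
t 6.25 pos [ 0.531  -0.2116  0.1419] rot [ 3.139 -0.008  0.11 ] w 38.2 F [ 0.2 -0.5 -1.6]
shift tool mm [ -10.5 -217.1   21.4] rows>= 4
turn first (then shift in NEW axes [ -10.7 -217.    21.9] )  [ 0.002 -0.008  0.002]
(array([0.39859365, 0.04364479, 0.1480711 ]), np.float64(0.0016358456712352234))
```

View pics/s4.png

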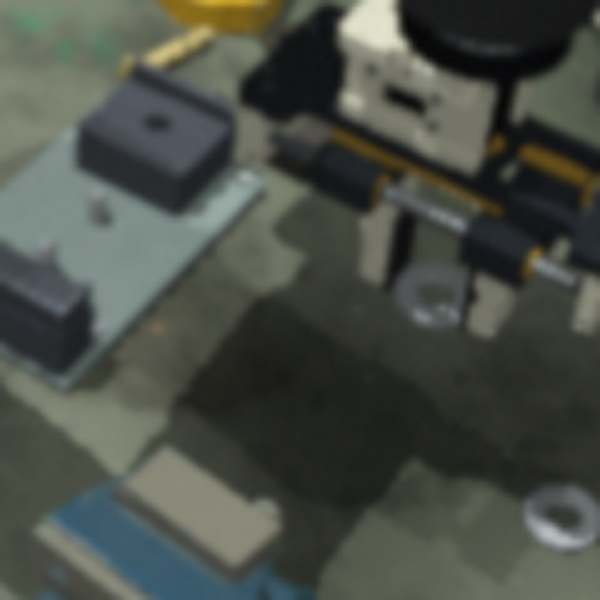

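Request:
step_arm(
  commands="-3 -55 0 0 -0.004 0;-3 -55 0 0 -0.004 0;-3 -55 6 0 0 0;-2 -45 6 0 0 0;0 -7 6 0 0 0;0 0 0 0 0 0",
)

```text
t: 7.05
eef_pos: [0.4927, 0.0034, 0.1178]
ee_rot: [3.141, 0.011, 0.11]
force: [0.5, -1.0, 0.2]
width: 0.038
```

Run:
```python
from rings import *
go((.4962,.003,.075),.108)
a=grab_frame("scene");save(a,"s5",(200,150,320,270),5);b=grab_frame("top");save(b,"t5",(210,130,310,230),5)
```

```text
t 7.05 pos [0.4927 0.0034 0.1178] rot [3.141 0.011 0.11 ] w 38.0 F [ 0.5 -1.   0.2]
shift tool mm [ 3.9  0.7 42.8] rows>= 1
turn first (then shift in NEW axes [ 3.4  0.8 42.8] )  [0.    0.011 0.002]
```

View pics/s5.png

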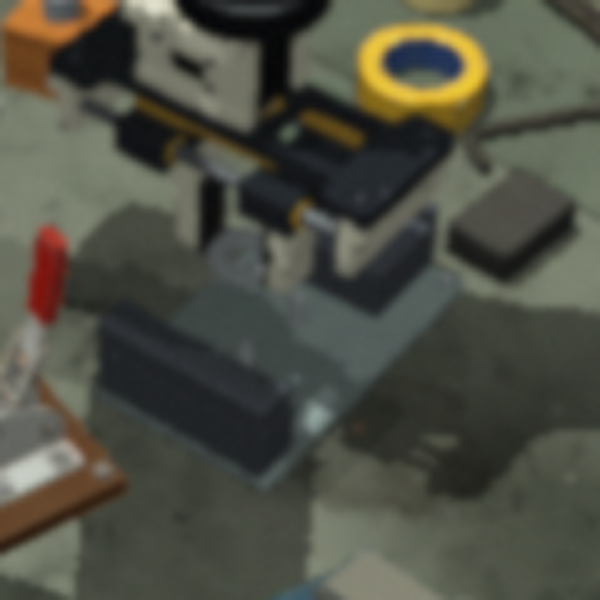

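Request:
step_arm(
  commands="3 0.5 20 0 0.006 0;0 0 20 0 0 0;0 0 10 0 0 0;0 0 0 0 0 0;0 0 0 0 0 0",
)

```text
t: 7.78
eef_pos: [0.4967, 0.0029, 0.0692]
ee_rot: [-3.142, 0.002, 0.109]
force: [-0.5, 0.4, 0.0]
width: 0.0377
```

Run:
```python
from rings import *
go((.4962,.003,.038),.108)
a=grab_frame("scene");save(a,"s6",(200,150,320,270),5)
print((proj(a,(.4969,.003,.03))-[200,150])*5)
```

```text
t 7.78 pos [0.4967 0.0029 0.0692] rot [-3.142e+00  2.000e-03  1.090e-01] w 37.7 F [-0.5  0.4  0. ]
shift tool mm [-0.4 -0.1 31.2] rows>= 1
turn first (then shift in NEW axes [-0.5 -0.1 31.2] )  [-0.     0.002  0.001]
[245.01600974 340.36124533]
```

View pics/s6.png

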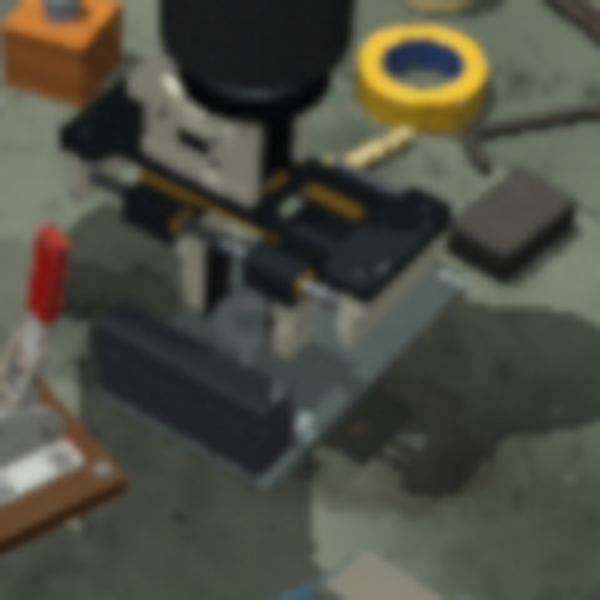

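Request:
step_arm(
  commands="0 0 12 0 0 0;0 0 10 0 0 0;0 0 8 0 0 0;0 0 0 0 0 0;0 0 0 0 0 0",
)

```text
t: 8.45
eef_pos: [0.4963, 0.0031, 0.0386]
ee_rot: [3.141, 0.003, 0.109]
force: [0.8, 0.8, -0.2]
width: 0.0379
```

Request:
step_arm(
  commands="0 0 0 0 0 0;0 0 0 0 0 0;0 0 0 0 0 0",
  jaw=56,
)

```text
t: 8.82
eef_pos: [0.4963, 0.0031, 0.0388]
ee_rot: [-3.141, 0.003, 0.109]
force: [0.3, 0.7, -0.0]
width: 0.0554
```

Request:
step_arm(
  commands="0 0 -20 0 0 0;0 0 -50 0 0 0;0 40 -40 0 0 0;0 60 0 0 0 0;0 60 0 0 0 0;0 60 0 0 0 0;0 0 0 0 0 0",
)

```text
t: 9.7
eef_pos: [0.5201, -0.2192, 0.1482]
ee_rot: [3.141, 0.004, 0.104]
force: [0.6, 0.5, -0.3]
width: 0.0558
```

Run:
```python
from rings import *
go((.5525,-.2965,.10),.108)
a=grab_frame("scene");save(a,"s7",(200,150,360,310),4);b=grab_frame("top");save(b,"t7",(220,130,380,230),4)
for k,f,w,t in(("s",a,(200,190,380,310),115),("t",b,(230,145,375,225),140)):
    for c,ar in blobs(f,t,w): print(k,c,ar,np.round(onz(f,c,.005),4))
```

```text
t 9.7 pos [ 0.5201 -0.2192  0.1482] rot [3.141 0.004 0.104] w 55.8 F [ 0.6  0.5 -0.3]
shift tool mm [24.4 80.2 48.1] rows>= 2
turn first (then shift in NEW axes [23.9 80.4 48.2] )  [ 0.     0.004 -0.004]
s [204.80141844 243.9858156 ] 141 [0.3663 0.0373 0.005 ]
s [257.45       256.30833333] 120 [ 0.4303 -0.0889  0.005 ]
s [280.00380228 270.76806084] 263 [ 0.4343 -0.1603  0.005 ]
s [262.32894737 286.01315789] 76 [ 0.3698 -0.1595  0.005 ]
s [333.89534884 297.38953488] 172 [ 0.4606 -0.3048  0.005 ]
s [256.83050847 301.86440678] 59 [ 0.3272 -0.1805  0.005 ]
t [342.85051546 179.00515464] 194 [ 0.5622 -0.251   0.005 ]
t [267.47297297 190.64864865] 74 [0.5204 0.0007 0.005 ]
t [360.56521739 209.2173913 ] 138 [ 0.4609 -0.3064  0.005 ]
```

View pics/s7.png

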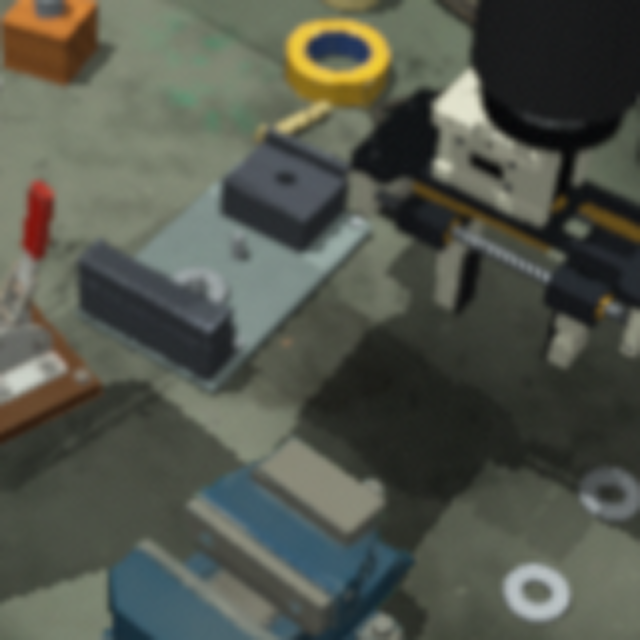

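View pics/t7.png

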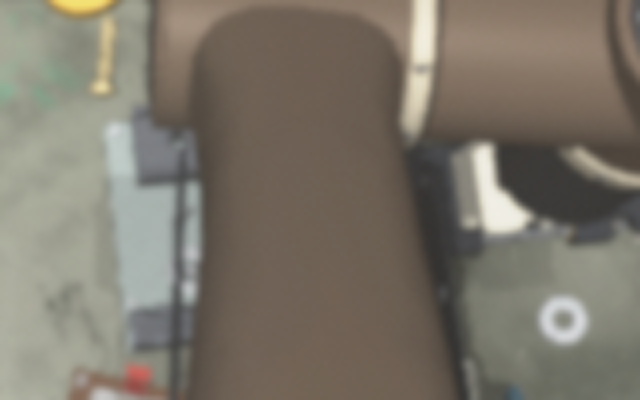

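Request:
step_arm(
  commands="12 40 0 0 0 0;12 40 20 0 0 0;0 0 55 0 0 0;0 0 20 0 0 0;0 0 0 0 0 0;0 0 0 0 0 0",
)

```text
t: 10.55
eef_pos: [0.5539, -0.2918, 0.0548]
ee_rot: [3.141, 0.001, 0.111]
force: [0.4, -0.9, 0.4]
width: 0.0559
```

Run:
```python
from rings import *
go((.552,-.297,.0275),.108)
a=grab_frame("scene");save(a,"s8",(270,190,390,310),5)
```

```text
t 10.55 pos [ 0.5539 -0.2918  0.0548] rot [3.141e+00 1.000e-03 1.110e-01] w 55.9 F [ 0.4 -0.9  0.4]
shift tool mm [-2.4  5.  27.4] rows>= 1
turn first (then shift in NEW axes [-2.4  5.  27.3] )  [0.001 0.001 0.003]
```

View pics/s8.png

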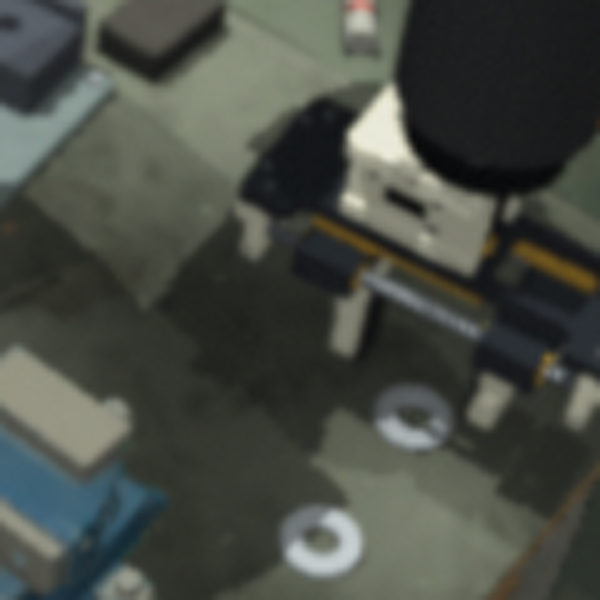

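Request:
step_arm(
  commands="-2 5 7 0 0 0;0 0 12 0 0 0;0 0 8 0 0 0;0 0 0 0 0 0",
)

```text
t: 11.1
eef_pos: [0.5509, -0.2977, 0.0257]
ee_rot: [-3.141, 0.004, 0.109]
force: [-0.3, 0.1, 0.2]
width: 0.0558
```

Request:
step_arm(
  commands="0 0 0 0 0 0;0 0 0 0 0 0;0 0 0 0 0 0;0 0 0 0 0 0;0 0 0 0 0 0",
  jaw=30,
)

```text
t: 11.72
eef_pos: [0.5512, -0.2977, 0.0265]
ee_rot: [-3.142, 0.003, 0.109]
force: [0.6, 0.4, -0.1]
width: 0.0388
```

Request:
step_arm(
  commands="0 0 -15 0 0 0;0 0 -45 0 0 0;0 0 -50 0 0 0;0 0 0 0 0 0",
)

```text
t: 12.22
eef_pos: [0.5544, -0.2986, 0.1426]
ee_rot: [3.138, -0.006, 0.11]
force: [0.8, 0.4, -0.8]
width: 0.0386
```

Run:
```python
from rings import *
go((.5441,.0083,.10),.108)
a=grab_frame("scene");save(a,"s9",(270,190,390,310),5)
```

```text
t 12.22 pos [ 0.5544 -0.2986  0.1426] rot [ 3.138 -0.006  0.11 ] w 38.6 F [ 0.8  0.4 -0.8]
shift tool mm [  23.2 -306.3   41.6] rows>= 5
turn first (then shift in NEW axes [  22.8 -306.2   42.6] )  [ 0.004 -0.006  0.002]
```

View pics/s9.png

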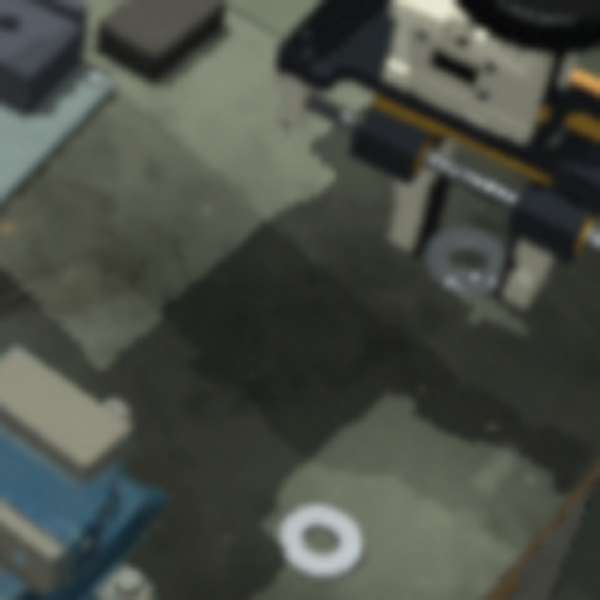

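Request:
step_arm(
  commands="4 -55 0 0 0 0;4 -55 0 0 0 0;4 -55 0 0 0 0;4 -55 0 0 0 0;4 -50 0 0 0 0;2 -36 10 0 0 0;0 0 20 0 0 0;0 0 0 0 0 0",
)

```text
t: 13.28
eef_pos: [0.5385, 0.0089, 0.105]
ee_rot: [3.141, 0.007, 0.11]
force: [-0.3, -0.6, -0.0]
width: 0.0382
```

Run:
```python
from rings import *
go((.5435,.0083,.038),.108)
```

```text
t 13.28 pos [0.5385 0.0089 0.105 ] rot [3.141 0.007 0.11 ] w 38.2 F [-0.3 -0.6 -0. ]
shift tool mm [ 5.4  1.2 66.9] rows>= 2
turn first (then shift in NEW axes [ 4.9  1.2 67. ] )  [0.001 0.007 0.002]
```

Request:
step_arm(
  commands="4 1 20 0 0.005 0;0 0 15 0 0 0;0 0 0 0 0 0;0 0 0 0 0 0;0 0 0 0 0 0",
)

```text
t: 13.9
eef_pos: [0.5444, 0.0084, 0.0721]
ee_rot: [-3.141, -0.003, 0.109]
force: [-0.1, 0.7, -0.1]
width: 0.0389
```

Run:
```python
from rings import *
go((.5435,.0083,.038),.108)
a=grab_frame("scene");save(a,"s10",(200,150,320,270),5)
print((proj(a,(.5441,.0083,.03))-[200,150])*5)
```

```text
t 13.9 pos [0.5444 0.0084 0.0721] rot [-3.141e+00 -3.000e-03  1.090e-01] w 38.9 F [-0.1  0.7 -0.1]
shift tool mm [-1.  -0.  34.1] rows>= 1
turn first (then shift in NEW axes [-0.9 -0.  34.1] )  [-0.    -0.003  0.001]
[296.78739082 291.60758022]
```

View pics/s10.png

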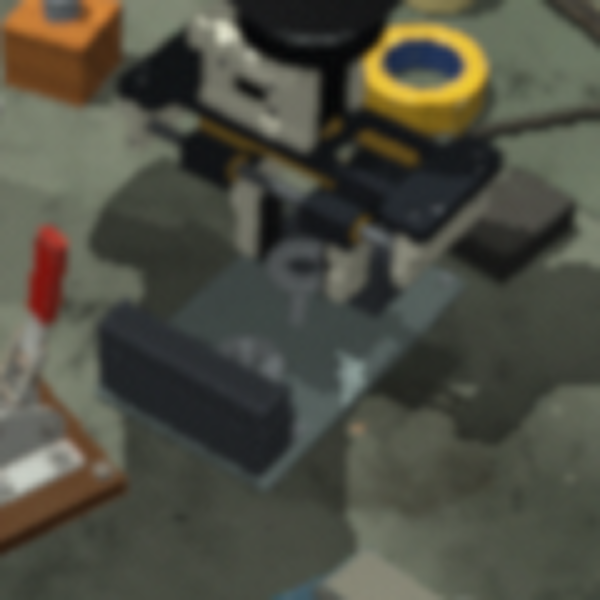

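Request:
step_arm(
  commands="-0.8 0 13 0 0 0;0 0 12 0 0 0;0 0 8 0 0 0;0 0 0 0 0 0;0 0 0 0 0 0",
)

```text
t: 14.58
eef_pos: [0.5434, 0.0083, 0.0384]
ee_rot: [3.141, -0.002, 0.109]
force: [0.3, 0.0, 0.6]
width: 0.0389
```

Request:
step_arm(
  commands="0 0 0 0 0 0;0 0 0 0 0 0;0 0 0 0 0 0",
  jaw=56,
)

```text
t: 14.95
eef_pos: [0.5434, 0.0083, 0.0387]
ee_rot: [-3.141, -0.002, 0.109]
force: [0.0, 0.1, -0.4]
width: 0.0553
```

Request:
step_arm(
  commands="0 0 -20 0 0 0;0 0 -50 0 0 0;0 40 -40 0 0 0;-10 60 0 0 0 0;-20 55 0 0 0 0;-20 55 0 0 0 0;-10 55 0 0 0 0;0 0 0 0 0 0",
)

```text
t: 15.95
eef_pos: [0.5114, -0.265, 0.1482]
ee_rot: [3.141, -0.002, 0.105]
force: [0.4, 0.0, -0.1]
width: 0.056
```

Run:
```python
from rings import *
go((.4605,-.3055,.10),0)
a=grab_frame("scene");save(a,"s11",(200,150,360,310),4)
for k,f,w,t in(("s",a,(300,190,380,310),115),):
    for c,ar in blobs(f,t,w): print(k,c,ar,np.round(onz(f,c,.005),4))
```

```text
t 15.95 pos [ 0.5114 -0.265   0.1482] rot [ 3.141e+00 -2.000e-03  1.050e-01] w 56.0 F [ 0.4  0.  -0.1]
shift tool mm [-54.9  34.9  48.1] rows>= 2
turn first (then shift in NEW axes [-50.9  40.5  48.2] )  [ 0.    -0.002  0.105]
s [331.55371901 192.1322314 ] 242 [ 0.7642 -0.0826  0.005 ]
s [333.73255814 297.5872093 ] 172 [ 0.4599 -0.3049  0.005 ]
```

View pics/s11.png

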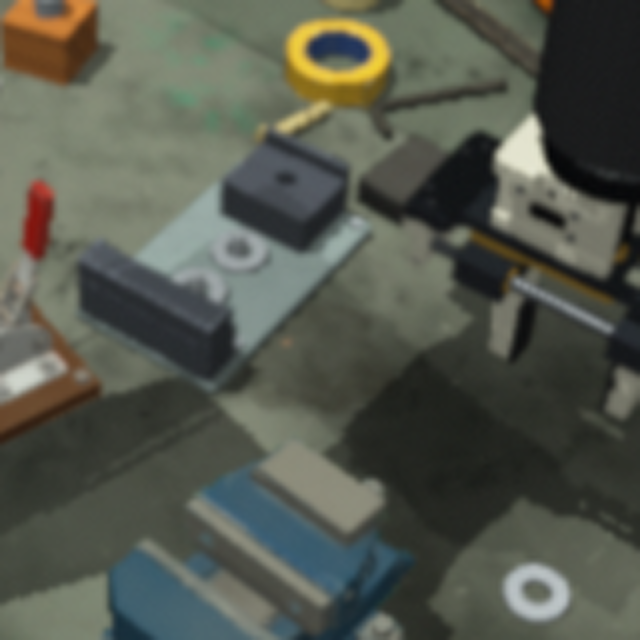

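Request:
step_arm(
  commands="-20 14 0 0 0 0.1;-20 18 0 0 0 0.1;-8 8 25 0 0 0;0 0 35 0 0 0;0 0 0 0 0 0;0 0 0 0 0 0",
)

```text
t: 16.75
eef_pos: [0.4665, -0.3028, 0.0893]
ee_rot: [3.141, -0.003, -0.089]
force: [-0.6, 0.5, 0.9]
width: 0.0564
```

Run:
```python
from rings import *
go((.460,-.3055,.0275))
a=grab_frame("scene");save(a,"s12",(270,210,390,330),5)
```

```text
t 16.75 pos [ 0.4665 -0.3028  0.0893] rot [ 3.141e+00 -3.000e-03 -8.900e-02] w 56.4 F [-0.6  0.5  0.9]
shift tool mm [-6.4  3.2 61.8] rows>= 1
```

View pics/s12.png

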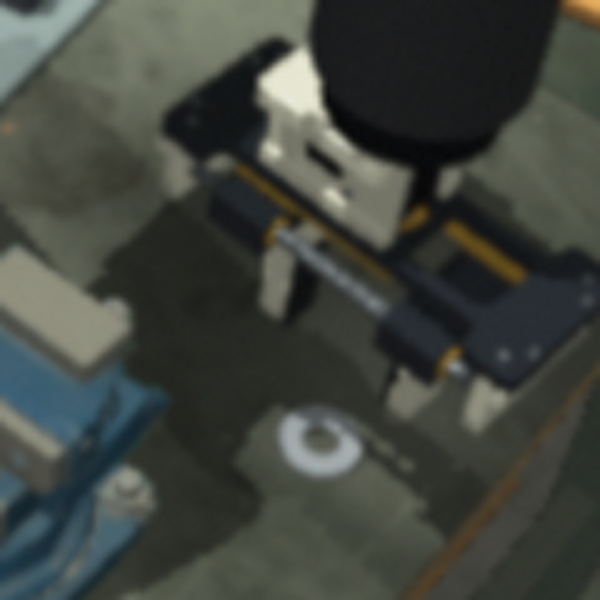

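Request:
step_arm(
  commands="-6 3 20 0 0 0;0 0 20 0 0 0;0 0 14 0 0 0;0 0 0 0 0 0;0 0 0 0 0 0",
)

```text
t: 17.42
eef_pos: [0.4601, -0.3058, 0.035]
ee_rot: [-3.142, -0.003, -0.09]
force: [1.0, 0.5, -0.5]
width: 0.0557
```

Run:
```python
from rings import *
go((.460,-.3055,.0275))
```

```text
t 17.43 pos [ 0.4601 -0.3058  0.035 ] rot [-3.142e+00 -3.000e-03 -9.000e-02] w 55.7 F [ 1.   0.5 -0.5]
shift tool mm [-0.2 -0.3  7.5] rows>= 1
```

Request:
step_arm(
  commands="0 0 8 0 0 0;0 0 0 0 0 0;0 0 0 0 0 0",
)

```text
t: 17.8
eef_pos: [0.4595, -0.3057, 0.0262]
ee_rot: [-3.141, -0.002, -0.091]
force: [0.5, 0.7, -0.6]
width: 0.0559
```

Request:
step_arm(
  commands="0 0 0 0 0 0;0 0 0 0 0 0;0 0 0 0 0 0;0 0 0 0 0 0;0 0 0 0 0 0",
  jaw=30,
)

```text
t: 18.42
eef_pos: [0.4595, -0.3057, 0.0263]
ee_rot: [-3.141, -0.002, -0.091]
force: [-0.4, 0.2, 0.6]
width: 0.0379
```

Request:
step_arm(
  commands="0 0 -15 0 0 0;0 0 -45 0 0 0;0 0 -50 0 0 0;0 0 -10 0 0 -0.1;0 0 0 0 0 -0.098;0 0 0 0 0 0",
)

```text
t: 19.18
eef_pos: [0.4592, -0.3057, 0.1473]
ee_rot: [3.141, -0.003, 0.107]
force: [0.0, -0.4, -0.1]
width: 0.0378
```

Run:
```python
from rings import *
go((.4965,.003,.1),.108)
a=grab_frame("scene");save(a,"s13",(200,150,360,310),4)
```

```text
t 19.18 pos [ 0.4592 -0.3057  0.1473] rot [ 3.141e+00 -3.000e-03  1.070e-01] w 37.8 F [ 0.  -0.4 -0.1]
shift tool mm [  69.7 -303.    47.4] rows>= 6
turn first (then shift in NEW axes [  70.3 -302.9   47.3] )  [ 0.    -0.003 -0.001]
```

View pics/s13.png

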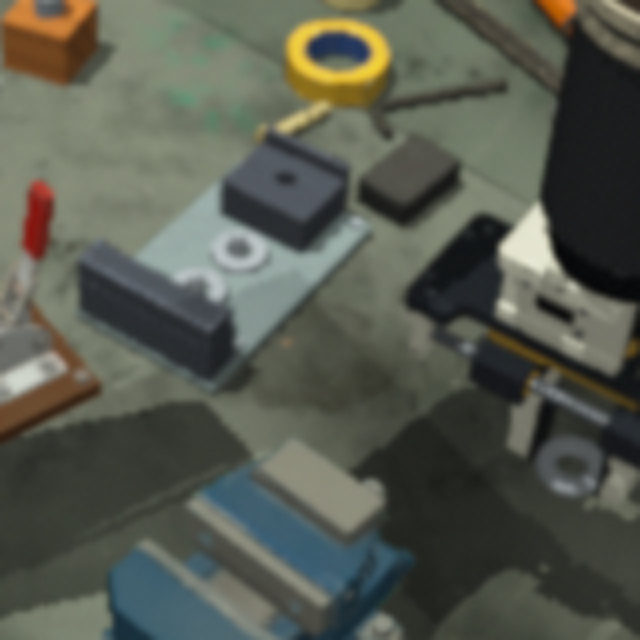

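Request:
step_arm(
  commands="40 -30 -5 0 0 0;20 -50 0 0 0 0;10 -55 0 0 0 0;0 -55 0 0 0 0;0 -55 0 0 0 0;0 -50 5 0 0 0;0 -8 20 0 0 0;0 0 0 0 0 0",
)

```text
t: 20.23
eef_pos: [0.4954, 0.0035, 0.1254]
ee_rot: [3.141, 0.001, 0.107]
force: [-0.8, 0.2, 0.1]
width: 0.038
```

Run:
```python
from rings import *
go((.4962,.003,.075),.108)
```

```text
t 20.23 pos [0.4954 0.0035 0.1254] rot [3.141e+00 1.000e-03 1.070e-01] w 38.0 F [-0.8  0.2  0.1]
shift tool mm [ 0.8  0.6 50.4] rows>= 1
turn first (then shift in NEW axes [ 0.8  0.6 50.4] )  [ 0.001  0.001 -0.001]
```

Request:
step_arm(
  commands="0.8 0.5 25 0 0 0;0 0 25 0 0 0;0 0 12 0 0 0;0 0 10 0 0 0;0 0 0 0 0 0;0 0 0 0 0 0",
)

```text
t: 20.98
eef_pos: [0.4979, 0.0027, 0.055]
ee_rot: [-3.142, -0.003, 0.107]
force: [-0.3, 0.2, -0.7]
width: 0.0376
```

Run:
```python
from rings import *
go((.4962,.003,.0445),.108)
a=grab_frame("scene");save(a,"s14",(200,150,320,270),5)
```

```text
t 20.98 pos [0.4979 0.0027 0.055 ] rot [-3.142e+00 -3.000e-03  1.070e-01] w 37.6 F [-0.3  0.2 -0.7]
shift tool mm [-1.7 -0.5 10.4] rows>= 1
turn first (then shift in NEW axes [-1.6 -0.5 10.5] )  [-0.    -0.003 -0.001]
```

View pics/s14.png

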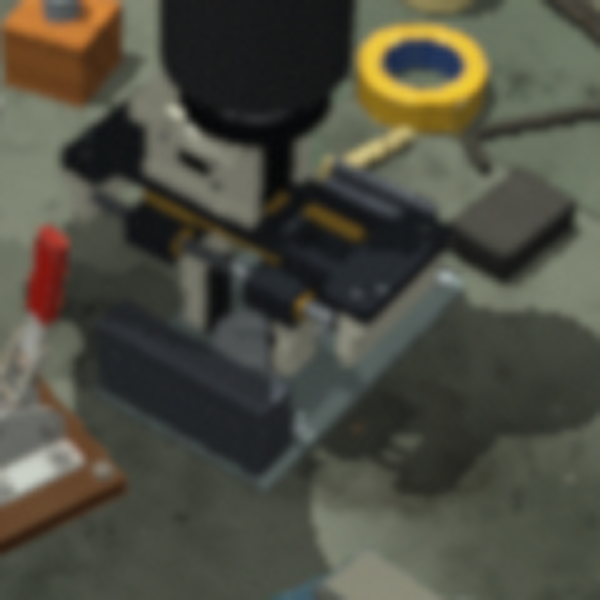

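Request:
step_arm(
  commands="-1.5 -0.4 5 0 0 0;0 0 5 0 0 0;0 0 0 0 0 0;0 0 0 0 0 0",
)

```text
t: 21.52
eef_pos: [0.4959, 0.0029, 0.0443]
ee_rot: [3.141, -0.002, 0.107]
force: [0.3, -0.4, -0.6]
width: 0.038
```

Request:
step_arm(
  commands="0 0 0 0 0 0;0 0 0 0 0 0;0 0 0 0 0 0",
  jaw=56,
)

```text
t: 21.9
eef_pos: [0.496, 0.0029, 0.0444]
ee_rot: [-3.142, -0.002, 0.107]
force: [0.4, 1.0, 0.3]
width: 0.0555
```

Request:
step_arm(
  commands="0 0 -20 0 0 0;0 0 -50 0 0 0;0 0 -50 0 0 0;0 -60 -20 0 0 0;0 -60 0 0 0 0;0 -60 0 0 0 0;0 -60 0 0 0 0;0 0 0 0 0 0",
)

```text
t: 22.9
eef_pos: [0.4697, 0.2444, 0.184]
ee_rot: [-3.141, -0.003, 0.111]
force: [0.7, -0.4, -0.0]
width: 0.0561
```

Run:
```python
from fit import *
a=grab_frame("scene");b=grab_frame("top")
save(a,"s15",(200,160,320,260),6);save(b,"t15",scale=1.5);save(a,"s15f",scale=1.5)
fr={"s":a,"t":b}
pose(cover_edges(["s"]),fr,(.465,.27,.505))
go((.465,.27,.15),.505)
```

```text
pose [0.4655 0.2696 0.5076] edge residual mm [('s', np.float64(0.7)), ('s', np.float64(0.6)), ('s', np.float64(0.6)), ('s', np.float64(1.6))]
t 23.0 pos [0.4695 0.2412 0.1838] rot [ 3.141e+00 -1.000e-03  1.090e-01] w 56.1 F [-0.4 -0.1 -0.6]
shift tool mm [ -1.4 -29.2  33.8] rows>= 1
turn first (then shift in NEW axes [ 10.  -27.4  33.8] )  [ 0.001 -0.001 -0.396]
```

View pics/s15.png

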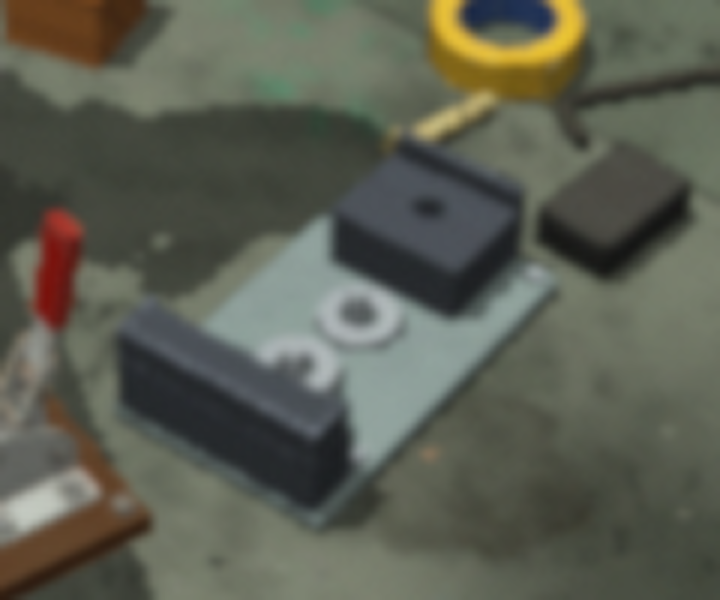

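View pics/s15f.png

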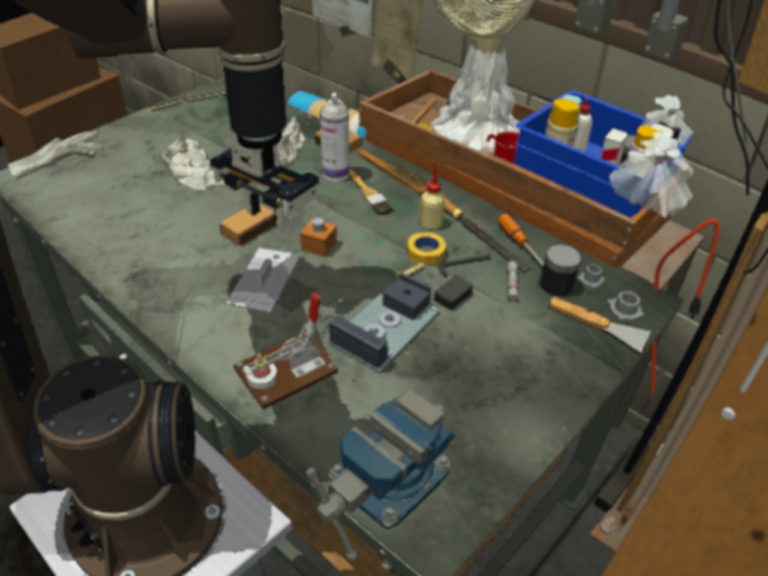

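Request:
step_arm(
  commands="4 -10 0 0 0 -0.18;4 -10 0 0 0 -0.18;2 -7 10 0 0 -0.036;0 0 30 0 0 0;0 0 0 0 0 0;0 0 0 0 0 0",
  jaw=44,
)

```text
t: 23.75
eef_pos: [0.4729, 0.2687, 0.1446]
ee_rot: [3.14, -0.002, 0.502]
force: [0.2, 0.8, 0.6]
width: 0.0439
```

Run:
```python
from fit import *
go((.465,.27,.038),.506)
a=grab_frame("scene");save(a,"s16",(130,110,250,230),5)
```

```text
t 23.75 pos [0.4729 0.2687 0.1446] rot [ 3.14e+00 -2.00e-03  5.02e-01] w 43.9 F [0.2 0.8 0.6]
shift tool mm [ -6.5  -5.1 106.6] rows>= 2
turn first (then shift in NEW axes [ -6.3  -5.  106.6] )  [ 0.001 -0.002 -0.004]
```

View pics/s16.png

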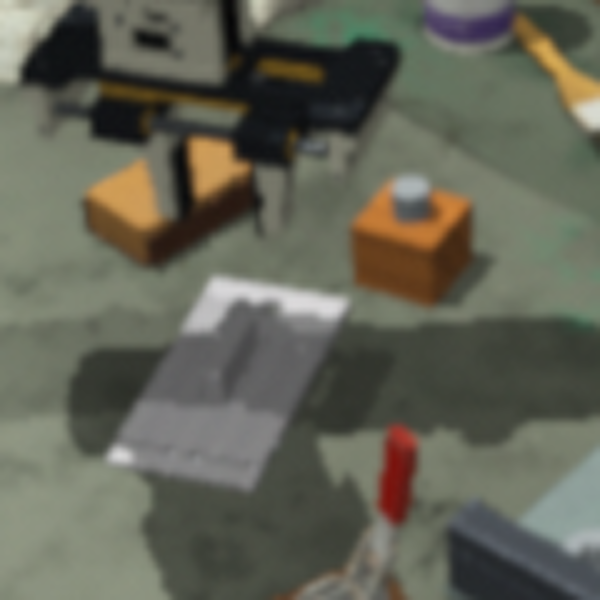

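Request:
step_arm(
  commands="-3 -2.5 25 0 0 -0.003;-3 -2.5 30 0 0 0;0 0 17 0 0 0;0 0 0 0 0 0;0 0 0 0 0 0",
)

```text
t: 24.42
eef_pos: [0.4658, 0.2711, 0.0733]
ee_rot: [3.141, -0.004, 0.506]
force: [0.0, -0.5, 0.3]
width: 0.0441
```

Run:
```python
from fit import *
go((.465,.27,.037),.506)
a=grab_frame("scene");b=grab_frame("top");save(a,"s17",(130,110,250,230),5)
pose(cover_edges(["s"]),{"s":a,"t":b},(.465,.27,.505))
```

```text
t 24.43 pos [0.4658 0.2711 0.0733] rot [ 3.141 -0.004  0.506] w 44.1 F [ 0.  -0.5  0.3]
shift tool mm [-1.3  0.6 36.3] rows>= 1
turn first (then shift in NEW axes [-1.2  0.6 36.3] )  [ 0.    -0.004  0.   ]
pose [0.4644 0.2693 0.5102] edge residual mm [('s', np.float64(0.5)), ('s', np.float64(0.4)), ('s', np.float64(1.4)), ('s', np.float64(0.9))]
```

View pics/s17.png

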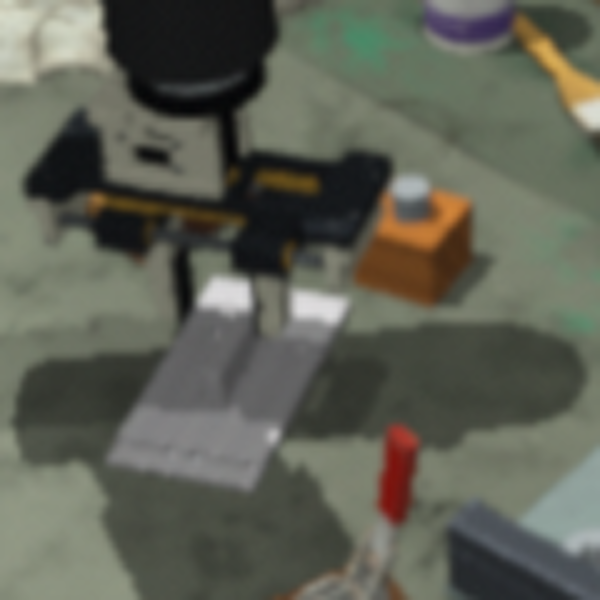

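Request:
step_arm(
  commands="-1 0.5 15 0 -0.004 0;0 0 13 0 0 0;0 0 7 0 0 0;0 0 0 0 0 0;0 0 0 0 0 0",
)

```text
t: 25.15
eef_pos: [0.4646, 0.2697, 0.0371]
ee_rot: [3.141, 0.002, 0.506]
force: [1.0, 0.2, 0.7]
width: 0.0441
```

Request:
step_arm(
  commands="0 0 0 0 0 0;0 0 0 0 0 0;0 0 0 0 0 0;0 0 0 0 0 0;0 0 0 0 0 0;0 0 0 0 0 0",
  jaw=0,
  grip_force=60,
)

```text
t: 25.9
eef_pos: [0.4646, 0.2697, 0.0373]
ee_rot: [3.141, 0.002, 0.506]
force: [-0.0, -0.3, 3.1]
width: 0.0138
```

Run:
```python
from fit import *
go((.465,.27,.037),.506)
a=grab_frame("scene");b=grab_frame("top");save(a,"s18",(130,110,250,230),5)
pose(cover_edges(["s"]),{"s":a,"t":b},(.465,.27,.505))
```

```text
t 25.9 pos [0.4646 0.2697 0.0373] rot [3.141e+00 2.000e-03 5.060e-01] w 13.8 F [-0.  -0.3  3.1]
shift tool mm [ 0.6 -0.1  0.3] rows>= 1
turn first (then shift in NEW axes [ 0.5 -0.1  0.3] )  [0.001 0.002 0.   ]
pose [0.4641 0.2682 0.4781] edge residual mm [('s', np.float64(0.2)), ('s', np.float64(-0.1)), ('s', np.float64(1.1)), ('s', np.float64(0.4))]
```

View pics/s18.png

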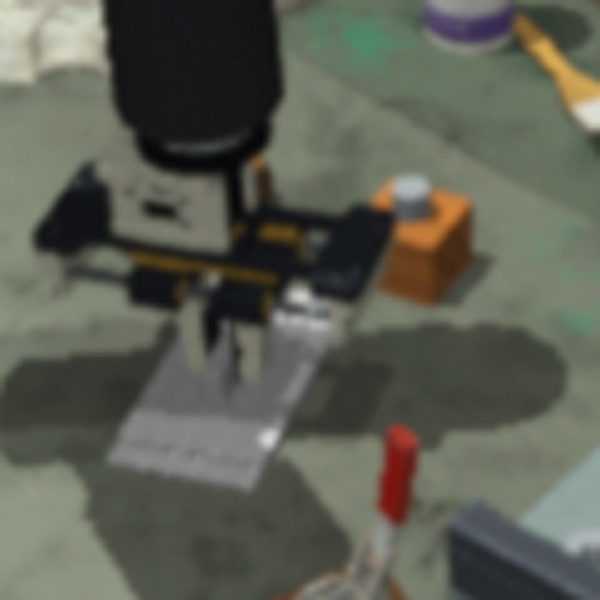

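Add to h.py:
```python
H=np.array([.5998,.0142]); PSI=.108
def ctcp(d,z,th,off=.0005,h=.0373):
    u=np.array([np.cos(PSI),np.sin(PSI)]); x=-.142-d+(.085-off)*np.cos(th)-h*np.sin(th)
    p=H+x*u; return np.array([p[0],p[1],z+(.085-off)*np.sin(th)+h*np.cos(th)])
def cov(d,z,th): print("target TCP",np.round(ctcp(d,z,th),4)); go(ctcp(d,z,th),PSI,th)
def where(off=.0005,h=.0373):
    s=get_state();p=np.array(s["eef_pos"]);Rm=R.from_euler("xyz",s["ee_rot"]).as_matrix()
    q=p+Rm@np.array([-(.085-off),0,h]); f=p+Rm@np.array([.085+off,0,h]); hh=p+Rm@np.array([.068+off,0,h])
    u=np.array([np.cos(PSI),np.sin(PSI)]);v=np.array([-u[1],u[0]])
    m=H-.142*u
    for n,k in(("tongue",q),("end",f),("hole",hh)): print(n,"x from mouth",round((k[:2]-m)@u*1000,1),"lat",round((k[:2]-m)@v*1000,1),"z",round(k[2]*1000,1))
    print("tilt",round(np.arcsin(Rm[2,0]),4),"rot",np.round(s["ee_rot"],3),"F",np.round(s["force"],1),"M",np.round(s["moment"],2),"w",round(s["width"]*1e3,1),"t",s["t"])
```

```text
(no output)
```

Request:
step_arm(
  commands="0 0 -8 0 0 0;0 0 -30 0 0 0;0 0 -50 0 0 0;0 0 -50 0 0 0;0 0 0 0 0 0",
)

```text
t: 26.62
eef_pos: [0.4663, 0.2713, 0.1794]
ee_rot: [-3.14, -0.005, 0.507]
force: [-0.0, 0.3, -4.6]
width: 0.0136
```

Run:
```python
from fit import *
where()
cov(-.04,.09,.0);cov(-.04,.09,.2)
a=grab_frame("scene");save(a,"s19",(130,110,250,230),5)
```

```text
tongue x from mouth -40.8 lat 237.4 z 141.7
end x from mouth 115.9 lat 303.4 z 142.6
hole x from mouth 100.2 lat 296.8 z 142.5
tilt 0.0052 rot [-3.14  -0.005  0.507] F [-0.   0.3 -4.6] M [-0.02 -0.05 -0.  ] w 13.6 t 26.625
target TCP [0.5824 0.0123 0.1273]
t 26.62 pos [0.4663 0.2713 0.1794] rot [-3.14  -0.005  0.507] w 13.6 F [-0.   0.3 -4.6]
shift tool mm [-24.4 282.9  51.6] rows>= 5
turn first (then shift in NEW axes [ 87.5 270.   52.1] )  [-0.002 -0.005  0.399]
target TCP [0.5734 0.0113 0.1433]
t 26.62 pos [0.4663 0.2713 0.1794] rot [-3.14  -0.005  0.507] w 13.6 F [-0.   0.3 -4.6]
shift tool mm [-32.7 279.4  35.5] rows>= 5
turn first (then shift in NEW axes [ 69.7 270.   50.9] )  [-0.042  0.192  0.397]
```

View pics/s19.png

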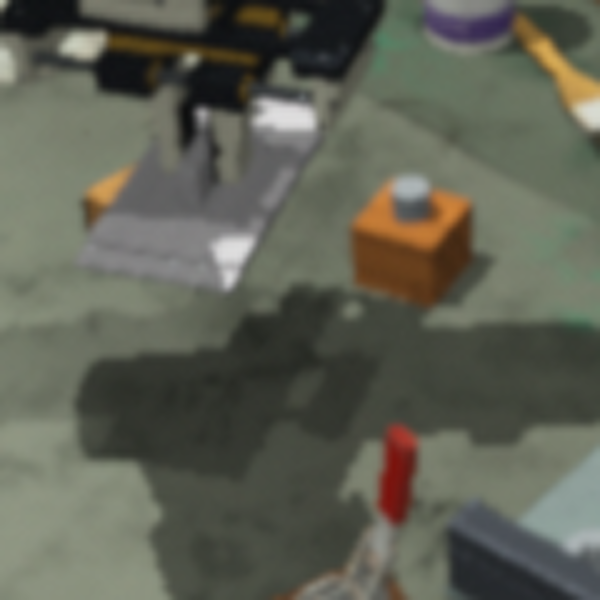

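Request:
step_arm(
  commands="20 0 0 0 0 0.13;25 0 0 0 0 0.13;25 0 0 0 0 0.138;15 40 0 0 0 0;0 55 0 0 0 0;0 55 0 0 0 0;0 55 0 0 0 0;0 0 0 0 0 0",
)

```text
t: 27.68
eef_pos: [0.5652, 0.0887, 0.1731]
ee_rot: [3.139, 0.006, 0.104]
force: [0.3, 0.4, -3.8]
width: 0.0134
```

Run:
```python
from fit import *
where()
cov(-.04,.09,.0)
```

```text
tongue x from mouth 30.9 lat 78.0 z 136.3
end x from mouth 200.9 lat 77.3 z 135.3
hole x from mouth 183.9 lat 77.4 z 135.4
tilt -0.0062 rot [3.139 0.006 0.104] F [ 0.3  0.4 -3.8] M [ 0.04 -0.02  0.01] w 13.4 t 27.675
target TCP [0.5824 0.0123 0.1273]
t 27.68 pos [0.5652 0.0887 0.1731] rot [3.139 0.006 0.104] w 13.4 F [ 0.3  0.4 -3.8]
shift tool mm [ 9.5 77.6 46. ] rows>= 2
turn first (then shift in NEW axes [ 8.9 77.8 45.8] )  [ 0.003  0.006 -0.004]
```

Request:
step_arm(
  commands="5 40 0 0 0 0;5 37 10 0 0 -0.003;0 0 0 0 0.1 0;0 0 0 0 0.1 0;0 0 0 0 0 0;0 0 0 0 0 0",
)

```text
t: 28.42
eef_pos: [0.5849, 0.0176, 0.1649]
ee_rot: [3.14, -0.196, 0.112]
force: [0.5, 0.0, -2.5]
width: 0.0136
```

Run:
```python
from fit import *
where()
cov(-.020,.060,.2)
a=grab_frame("scene");save(a,"s20",(190,130,310,250),5);b=grab_frame("top");save(b,"t20",(210,120,310,220),6)
```

```text
tongue x from mouth 51.9 lat 4.5 z 111.9
end x from mouth 218.7 lat 5.3 z 145.0
hole x from mouth 202.0 lat 5.2 z 141.7
tilt 0.196 rot [ 3.14  -0.196  0.112] F [ 0.5  0.  -2.5] M [-0.1   0.85  0.  ] w 13.6 t 28.425
target TCP [0.5535 0.0092 0.1133]
t 28.43 pos [0.5849 0.0176 0.1649] rot [ 3.14  -0.196  0.112] w 13.6 F [ 0.5  0.  -2.5]
shift tool mm [-41.6   4.7  44.3] rows>= 1
turn first (then shift in NEW axes [-41.8   4.9  44.2] )  [0.001 0.004 0.004]
```

View pics/s20.png

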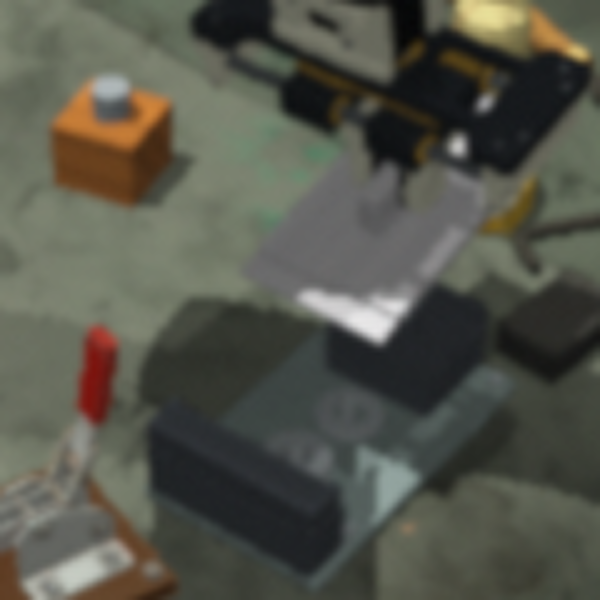

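View pics/t20.png

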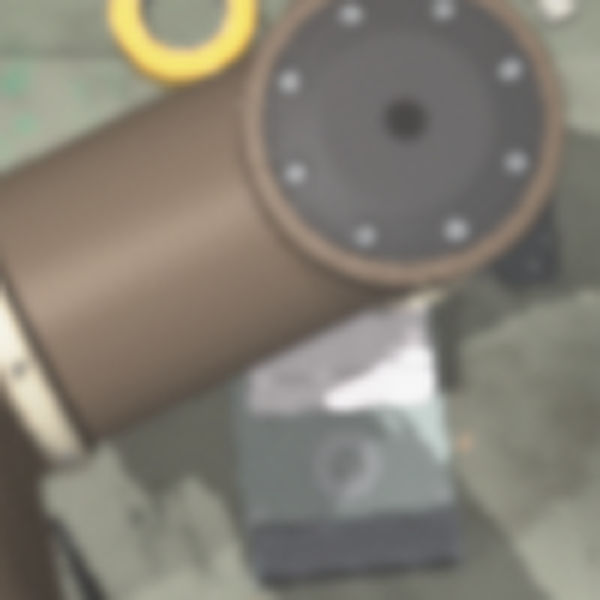

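Request:
step_arm(
  commands="-15 3 12 0 0.002 0;-15 2 16 0 0.002 0;-12 0 16 0 0 0.003;0 0 0 0 0 0;0 0 0 0 0 0",
)

```text
t: 29.15
eef_pos: [0.5547, 0.009, 0.1146]
ee_rot: [3.141, -0.203, 0.109]
force: [0.9, -0.3, -4.0]
width: 0.0137
```

Run:
```python
from fit import *
where()
cov(-.012,.045,.2)
a=grab_frame("scene");save(a,"s21",(190,130,310,250),5)
```

```text
tongue x from mouth 21.3 lat -0.5 z 61.0
end x from mouth 187.8 lat -0.3 z 95.3
hole x from mouth 171.2 lat -0.3 z 91.9
tilt 0.2032 rot [ 3.141 -0.203  0.109] F [ 0.9 -0.3 -4. ] M [-0.1   0.95  0.02] w 13.7 t 29.15
target TCP [0.5455 0.0083 0.0983]
t 29.15 pos [0.5547 0.009  0.1146] rot [ 3.141 -0.203  0.109] w 13.7 F [ 0.9 -0.3 -4. ]
shift tool mm [-12.3  -0.4  14.1] rows>= 1
turn first (then shift in NEW axes [-12.2  -0.3  14.1] )  [ 0.001 -0.003  0.001]
```

View pics/s21.png

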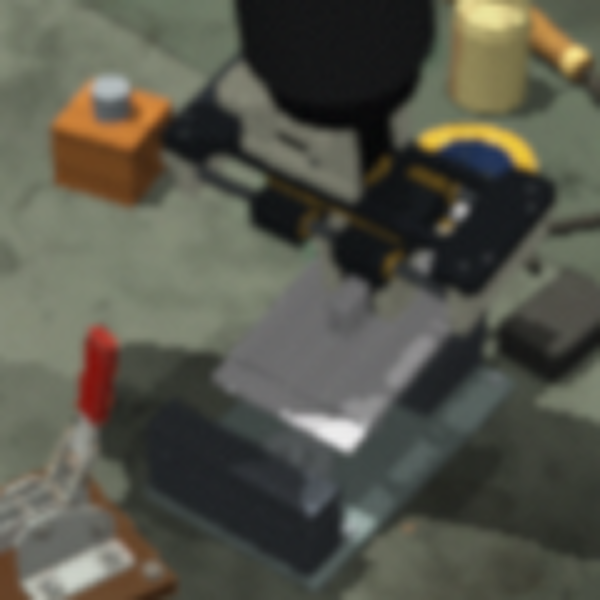

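Run:
```python
from fit import *
a=grab_frame("scene")
s=get_state();p=np.array(s["eef_pos"]);Rm=R.from_euler("xyz",s["ee_rot"]).as_matrix()
for y in(-.045,.045):
    for hh in (.0373,.0323): print(y,hh,np.round((proj(a,p+Rm@np.array([-.0845,y,hh]))-[190,130])*5,1))
u=np.array([np.cos(PSI),np.sin(PSI)]);v=np.array([-u[1],u[0]]);m=H-.142*u
for lat in(-.048,.048):
    for z in(.042,.052,.06):
        q=m+lat*v; print("lip",lat,z,np.round((proj(a,[*q,z])-[190,130])*5,1))
save(a,"s22",(215,185,275,245),10)
```

```text
-0.045 0.0373 [209.  380.2]
-0.045 0.0323 [207.7 374.5]
0.045 0.0373 [347.1 454.5]
0.045 0.0323 [346.2 448.9]
lip -0.048 0.042 [325.5 506.6]
lip -0.048 0.052 [326.  493.1]
lip -0.048 0.06 [326.4 482.2]
lip 0.048 0.042 [179.2 425.6]
lip 0.048 0.052 [178.9 412. ]
lip 0.048 0.06 [178.6 401.1]
```

View pics/s22.png

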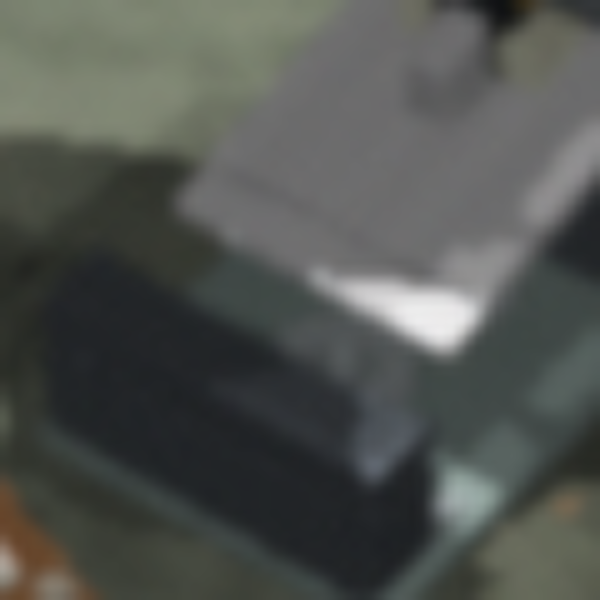

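Request:
step_arm(
  commands="-4 -0.5 7 0 -0.003 0;-4 -0.5 4 0 0 0;-4 0 3 0 0 0;0 0 0 0 0 0;0 0 0 0 0 0",
)

```text
t: 29.88
eef_pos: [0.5445, 0.0086, 0.0979]
ee_rot: [3.141, -0.2, 0.109]
force: [1.0, -0.7, -3.8]
width: 0.0138
```

Run:
```python
from fit import *
where()
cov(-.004,.0445,.2)
a=grab_frame("scene");save(a,"s23",(215,185,275,245),10)
```

```text
tongue x from mouth 11.0 lat 0.3 z 44.6
end x from mouth 177.6 lat 0.4 z 78.3
hole x from mouth 160.9 lat 0.4 z 75.0
tilt 0.1996 rot [ 3.141 -0.2    0.109] F [ 1.  -0.7 -3.8] M [-0.11  0.92  0.01] w 13.8 t 29.875
target TCP [0.5376 0.0075 0.0978]
t 29.88 pos [0.5445 0.0086 0.0979] rot [ 3.141 -0.2    0.109] w 13.8 F [ 1.  -0.7 -3.8]
shift tool mm [-6.9  0.4 -1.3] rows>= 1
turn first (then shift in NEW axes [-6.9  0.4 -1.3] )  [0.001 0.    0.001]
```

View pics/s23.png

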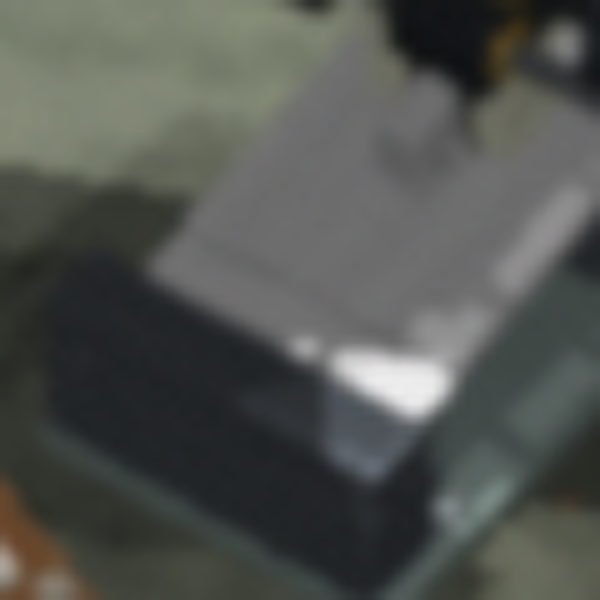

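Request:
step_arm(
  commands="-3.9 0 -0.8 0 0 0;-3.9 0 -0.8 0 0 0;0 0 0 0 0 0",
)

```text
t: 30.3
eef_pos: [0.5359, 0.0076, 0.0979]
ee_rot: [3.141, -0.199, 0.109]
force: [0.3, 0.4, -3.4]
width: 0.0132
```

Run:
```python
from fit import *
where()
a=grab_frame("scene");save(a,"s24",(215,185,275,245),10)
```

```text
tongue x from mouth 2.3 lat 0.2 z 44.6
end x from mouth 169.0 lat 0.3 z 78.2
hole x from mouth 152.3 lat 0.3 z 74.9
tilt 0.1992 rot [ 3.141 -0.199  0.109] F [ 0.3  0.4 -3.4] M [-0.11  0.94  0.04] w 13.2 t 30.3
```

View pics/s24.png

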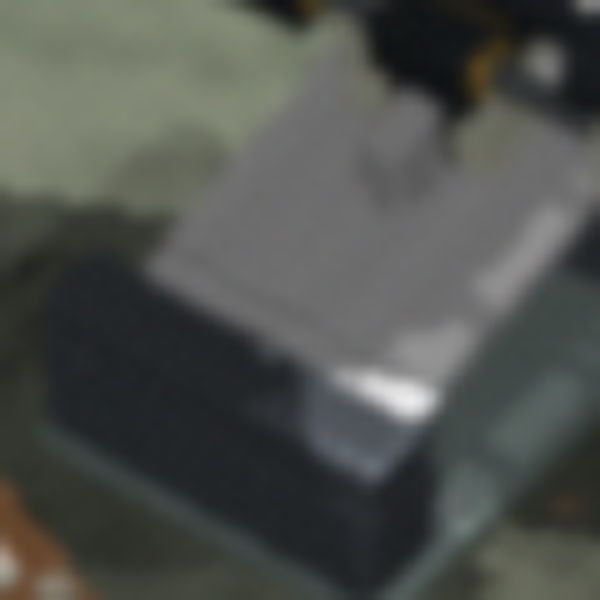

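Going under the lip with no contact. Continue in to the spring bar.

Request:
step_arm(
  commands="-3.9 0 -0.8 0 0 0;-2.9 0 -0.6 0 0 0;0 0 0 0 0 0",
)

```text
t: 30.72
eef_pos: [0.5292, 0.0069, 0.0979]
ee_rot: [3.141, -0.199, 0.109]
force: [0.5, -0.1, -3.2]
width: 0.0137
```

Run:
```python
from fit import *
where()
```

```text
tongue x from mouth -4.4 lat 0.2 z 44.6
end x from mouth 162.3 lat 0.3 z 78.2
hole x from mouth 145.6 lat 0.3 z 74.9
tilt 0.1993 rot [ 3.141 -0.199  0.109] F [ 0.5 -0.1 -3.2] M [-0.08  0.95  0.02] w 13.7 t 30.725
```

Request:
step_arm(
  commands="-2.9 0 -0.6 0 0 0;-2 0 -0.4 0 0 0;0 0 0 0 0 0;0 0 0 0 0 0",
)

```text
t: 31.22
eef_pos: [0.5252, 0.0067, 0.0982]
ee_rot: [3.141, -0.201, 0.109]
force: [4.5, 0.3, -3.6]
width: 0.0136
```

Run:
```python
from fit import *
where()
a=grab_frame("scene");save(a,"s25",(215,165,315,245),8)
```

```text
tongue x from mouth -8.4 lat 0.5 z 44.8
end x from mouth 158.2 lat 0.6 z 78.7
hole x from mouth 141.5 lat 0.6 z 75.3
tilt 0.2005 rot [ 3.141 -0.201  0.109] F [ 4.5  0.3 -3.6] M [ 0.04 -0.62  0.1 ] w 13.6 t 31.225
```

View pics/s25.png

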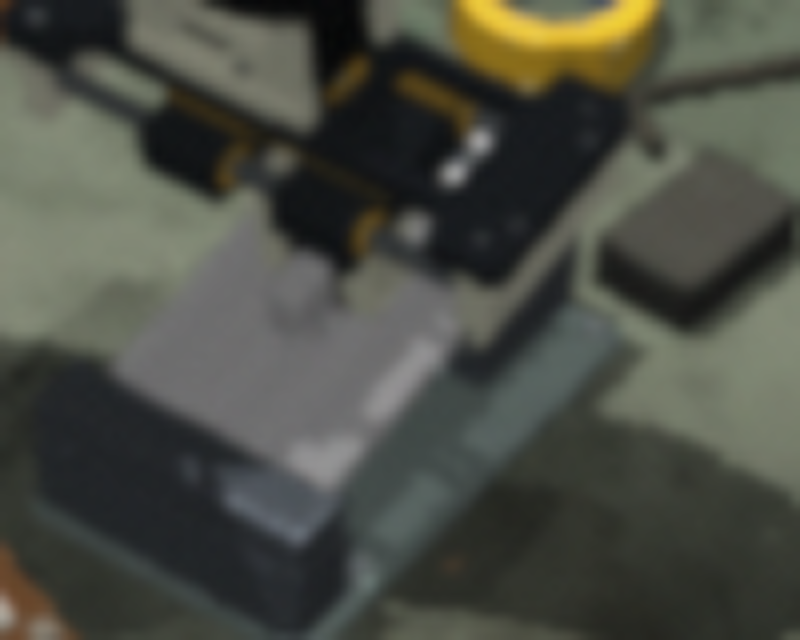

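Run:
```python
from fit import *
seq=[(.0105,.0445,.20),(.0108,.044,.16),(.0108,.0435,.12),(.0108,.043,.08),(.0108,.0427,.04),(.0108,.0424,.015)]
s=get_state();p=np.array(s["eef_pos"]);Rm=R.from_euler("xyz",s["ee_rot"]).as_matrix()
for q in seq:
    t=ctcp(*q);Rt=R.from_euler("xyz",[np.pi,0,PSI]).as_matrix()@R.from_euler("y",q[2]).as_matrix()
    print(q,np.round(Rm.T@(t-p)*1000,2),np.round(R.from_matrix(Rm.T@Rt).as_rotvec(),3)); p=t;Rm=Rt
```

```text
(0.0105, 0.0445, 0.2) [-2.06  0.53 -0.08] [ 0.001 -0.     0.001]
(0.0108, 0.044, 0.16) [1.03 0.   3.84] [-0.   -0.04  0.  ]
(0.0108, 0.0435, 0.12) [ 1.34 -0.    3.9 ] [-0.   -0.04  0.  ]
(0.0108, 0.043, 0.08) [ 1.36 -0.    3.91] [ 0.   -0.04 -0.  ]
(0.0108, 0.0427, 0.04) [ 1.4  -0.    3.71] [ 0.   -0.04  0.  ]
(0.0108, 0.0424, 0.015) [0.89 0.   2.42] [-0.    -0.025  0.   ]
```

Request:
step_arm(
  commands="-2 0.5 0 0 0 0;0 0 0 0 0 0;1 0 3.8 0 -0.04 0;1.3 0 3.9 0 -0.04 0;0 0 0 0 0 0;0 0 0 0 0 0",
)

```text
t: 32.02
eef_pos: [0.527, 0.0063, 0.0905]
ee_rot: [3.141, -0.12, 0.108]
force: [5.0, 1.0, -1.3]
width: 0.0135
```

Run:
```python
from fit import *
where()
a=grab_frame("scene");save(a,"s26",(215,165,315,245),8)
```

```text
tongue x from mouth -10.7 lat -0.1 z 43.3
end x from mouth 158.1 lat 0.0 z 63.8
hole x from mouth 141.2 lat 0.0 z 61.7
tilt 0.1205 rot [ 3.141 -0.12   0.108] F [ 5.   1.  -1.3] M [ 0.59 -1.29  0.06] w 13.5 t 32.025
```

View pics/s26.png

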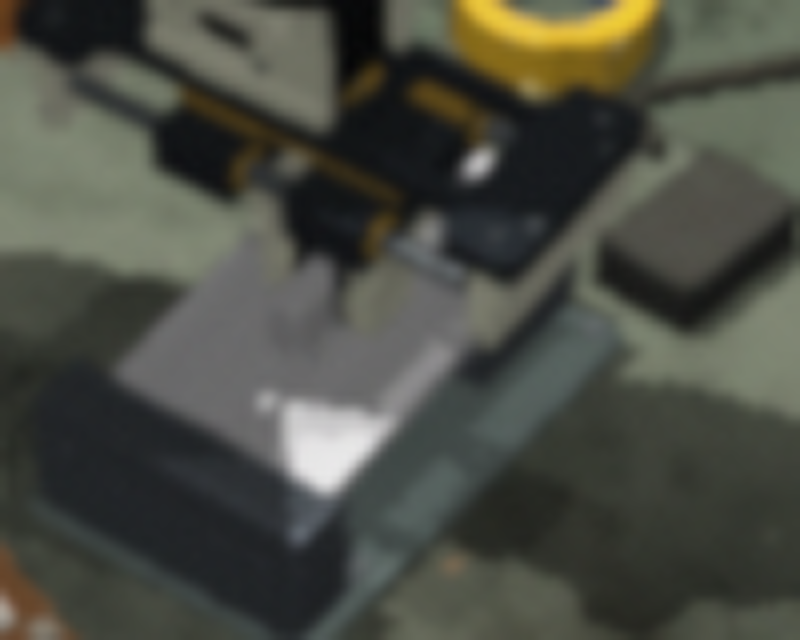

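Request:
step_arm(
  commands="1.4 0 3.8 0 -0.04 0;0 0 0 0 0 0;1.4 0 3.7 0 -0.04 0;0 0 0 0 0 0;0 0 0 0 0 0",
)

```text
t: 32.7
eef_pos: [0.5302, 0.0066, 0.0832]
ee_rot: [3.141, -0.04, 0.108]
force: [4.4, 1.5, -2.3]
width: 0.0137
```

Run:
```python
from fit import *
where()
a=grab_frame("scene");save(a,"s27",(215,165,315,245),8)
```

```text
tongue x from mouth -11.0 lat -0.1 z 42.6
end x from mouth 158.9 lat -0.1 z 49.4
hole x from mouth 141.9 lat -0.1 z 48.7
tilt 0.0402 rot [ 3.141 -0.04   0.108] F [ 4.4  1.5 -2.3] M [ 0.5  -1.59  0.03] w 13.7 t 32.7
```

View pics/s27.png

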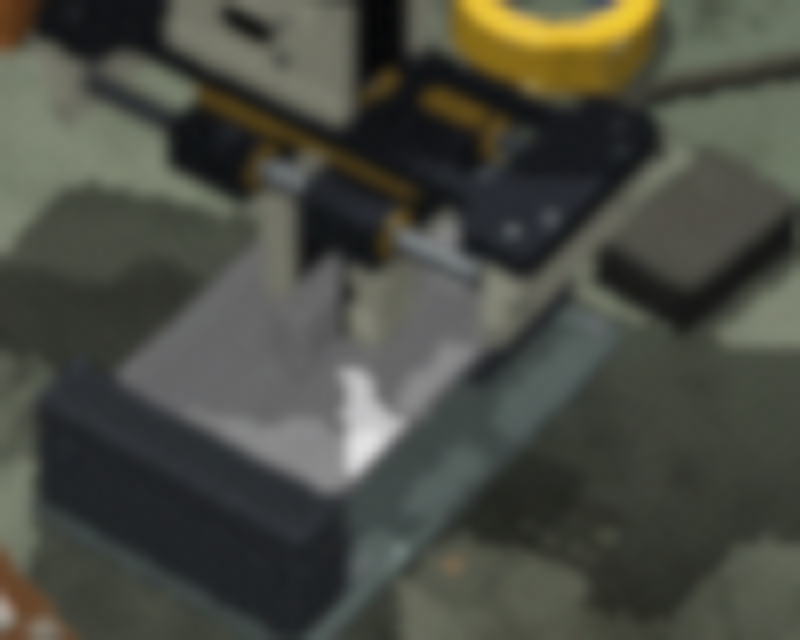

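Request:
step_arm(
  commands="0.9 0 2.4 0 -0.025 0;0 0 0 0 0 0;0.5 0 1.6 0 -0.016 0;0 0 0 0 0 0;0 0 0 0 0 0",
)

```text
t: 33.38
eef_pos: [0.5315, 0.0067, 0.0793]
ee_rot: [3.141, 0.001, 0.108]
force: [3.9, 1.8, 0.5]
width: 0.0132
```

Run:
```python
from fit import *
where()
a=grab_frame("scene");save(a,"s28",(215,165,315,245),8)
```

```text
tongue x from mouth -11.2 lat -0.2 z 42.1
end x from mouth 158.8 lat -0.1 z 41.9
hole x from mouth 141.8 lat -0.1 z 41.9
tilt -0.0013 rot [3.141e+00 1.000e-03 1.080e-01] F [3.9 1.8 0.5] M [ 0.61 -1.54  0.11] w 13.2 t 33.375
```

View pics/s28.png

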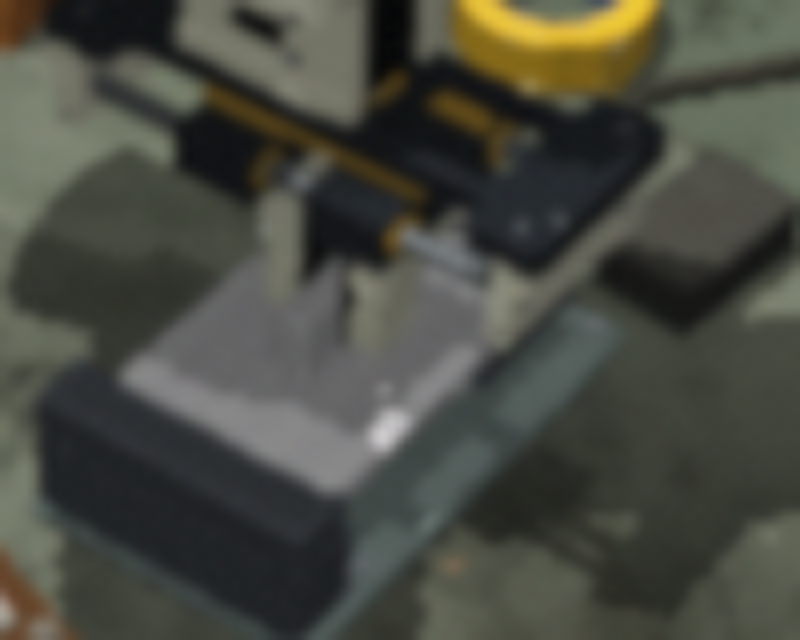

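Request:
step_arm(
  commands="1.5 0 0 0 0 0;1.5 0 0 0 0 0;0 0 0 0 0 0",
)

```text
t: 33.8
eef_pos: [0.533, 0.0066, 0.0792]
ee_rot: [3.14, 0.004, 0.108]
force: [-0.8, 2.7, 7.1]
width: 0.0136
```

Request:
step_arm(
  commands="0 0 0 0 0 0;0 0 0 0 0 0;0 0 0 0 0 0;0 0 0 0 0 0",
  jaw=44,
)

```text
t: 34.3
eef_pos: [0.534, 0.0067, 0.0789]
ee_rot: [3.14, 0.002, 0.108]
force: [-0.2, -0.2, -0.5]
width: 0.0431
```

Request:
step_arm(
  commands="0 0 -20 0 0 0;0 0 -40 0 0 0;0 0 -50 0 0 0;0 -50 -20 0 0 0;0 -60 0 0 0 0;0 -60 0 0 0 0;0 -60 0 0 0 0;0 0 0 0 0 0",
)

```text
t: 35.3
eef_pos: [0.509, 0.2392, 0.2086]
ee_rot: [3.141, 0.002, 0.112]
force: [-1.0, -0.3, -0.9]
width: 0.044
```

Run:
```python
from fit import *
a=grab_frame("scene");b=grab_frame("top");save(a,"s29",(205,165,305,245),8);save(b,"t29",scale=1.5)
import pickle; pickle.dump((a,b),open("f1.pkl","wb"))
go((.614,.268,.1),.108)
```

```text
t 35.4 pos [0.5091 0.2361 0.2085] rot [3.14e+00 3.00e-03 1.10e-01] w 43.8 F [ 0.2 -0.  -1.2]
shift tool mm [108.  -20.4 108.2] rows>= 3
turn first (then shift in NEW axes [107.7 -20.4 108.5] )  [0.002 0.003 0.002]
```

View pics/s29.png

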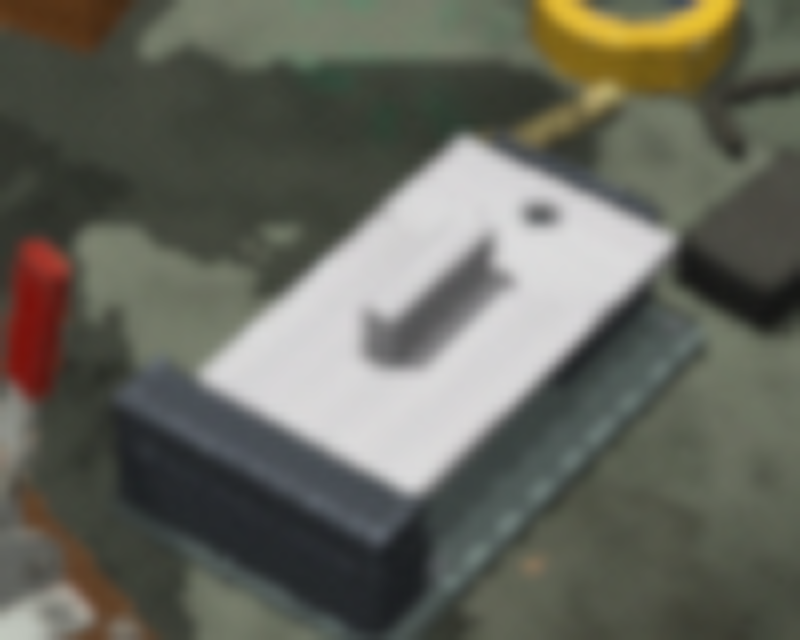

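View pics/t29.png

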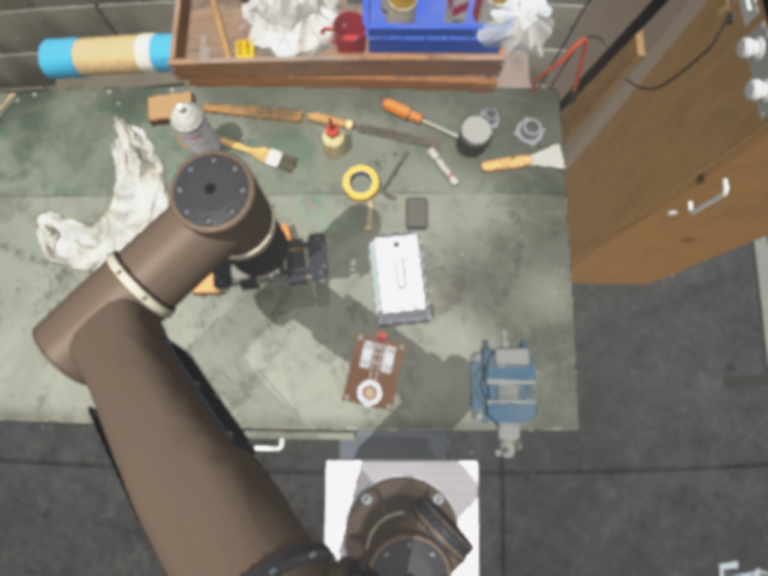

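Run:
```python
from fit import *
import pickle; a,b=pickle.load(open("f1.pkl","rb")); A,B=pickle.load(open("f0.pkl","rb"))
def ce(fr):
    E=[]
    for f in fr:
        E+=[(f,(-.055,-.045,.050),(.08,-.045,.050),(0,-1,0)),(f,(-.055,.045,.050),(.08,.045,.050),(0,1,0)),(f,(.085,-.03,.050),(.085,.03,.050),(1,0,0))]
    return E
c=H-.074*np.array([np.cos(PSI),np.sin(PSI)])
for k in(["s"],["t"],["s","t"]):
    p=pose(ce(k),{"s":a,"t":b},(*(c+[.003,0]),PSI)); 
    print("hole est",p[:2]+.068*np.array([np.cos(p[2]),np.sin(p[2])]))
save(a,"h_s",(260,180,290,205),20);save(b,"h_t",(250,150,280,180),20)
save(A,"d_s",(195,140,230,175),16);save(B,"d_t",(170,145,200,175),16)
for z in(.056,.066): print(z,"s",proj(A,(.6147,.2688,z)),"t",proj(B,(.6147,.2688,z)))
```

```text
pose [0.5377 0.0074 0.1169] edge residual mm [('s', np.float64(1.0)), ('s', np.float64(0.8)), ('s', np.float64(0.0))]
hole est [0.60524246 0.01529617]
pose [0.5378 0.0065 0.113 ] edge residual mm [('t', np.float64(1.2)), ('t', np.float64(1.2)), ('t', np.float64(-0.1))]
hole est [0.60535513 0.01417753]
pose [0.5377 0.007  0.1149] edge residual mm [('s', np.float64(0.7)), ('s', np.float64(1.1)), ('s', np.float64(0.0)), ('t', np.float64(1.6)), ('t', np.float64(0.8)), ('t', np.float64(-0.1))]
hole est [0.60529071 0.01481845]
0.056 s [212.1185281  150.07505367] t [184.6501208 158.0960964]
0.066 s [212.0030505  147.44184202] t [184.09594908 157.24050514]
```

View pics/h_s.png

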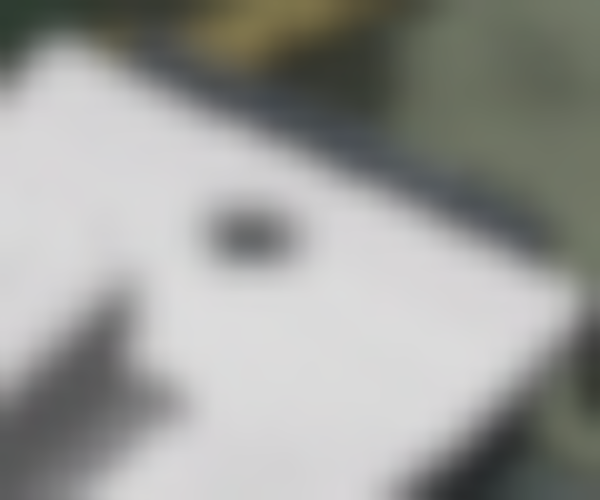

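View pics/h_t.png

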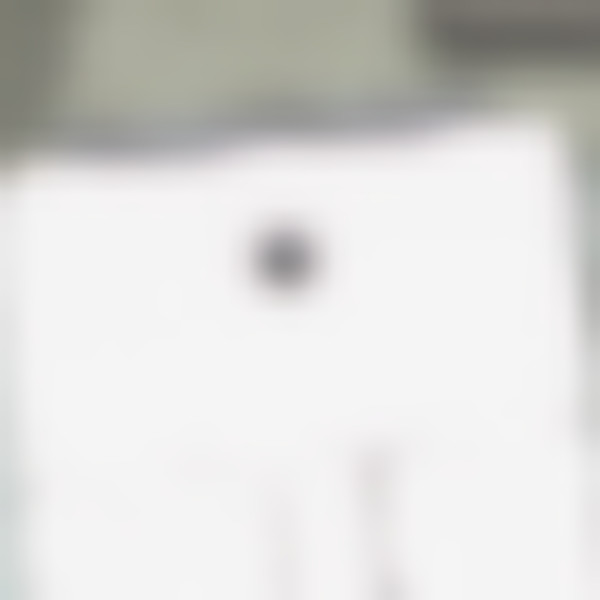

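View pics/d_s.png

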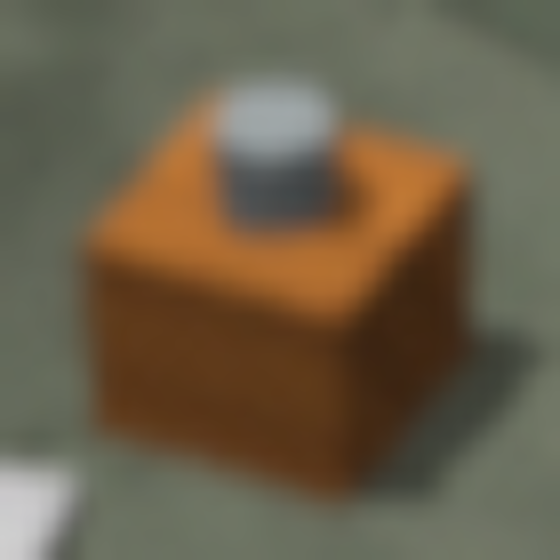

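View pics/d_t.png

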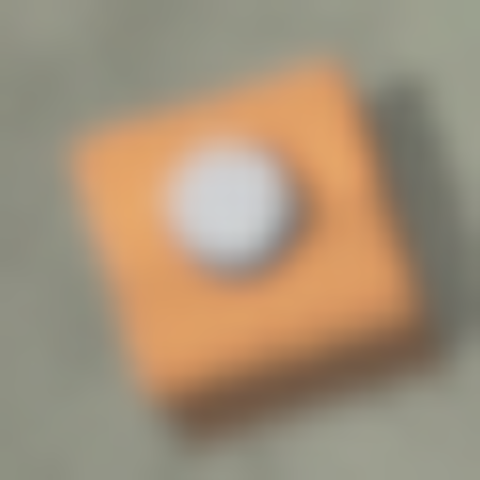

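Run:
```python
from fit import *
import pickle; a,b=pickle.load(open("f1.pkl","rb")); A,B=pickle.load(open("f0.pkl","rb"))
print(onz(a,(272.0,191.3),.049),onz(b,(263.8,162.4),.049))
go((.6145,.269,.13),.108)
```

```text
[0.60444389 0.01602433 0.049     ] [0.6044444  0.01446816 0.049     ]
t 35.4 pos [0.5091 0.2361 0.2085] rot [3.14e+00 3.00e-03 1.10e-01] w 43.8 F [ 0.2 -0.  -1.2]
shift tool mm [108.6 -21.3  78.2] rows>= 3
turn first (then shift in NEW axes [108.3 -21.3  78.5] )  [0.002 0.003 0.002]
```

Request:
step_arm(
  commands="50 -10 0 0 0 0;50 -10 0 0 0 0;8 0 30 0 0 0;0 0 30 0 0 0;0 0 0 0 0 0;0 0 0 0 0 0",
)

```text
t: 36.15
eef_pos: [0.6154, 0.2665, 0.15]
ee_rot: [3.141, 0.0, 0.108]
force: [0.3, 0.0, 1.5]
width: 0.0442
```

Run:
```python
from fit import *
go((.6145,.269,.076),.108)
a=grab_frame("scene");save(a,"s30",(150,90,250,190),6)
```

```text
t 36.15 pos [0.6154 0.2665 0.15  ] rot [3.141 0.    0.108] w 44.2 F [0.3 0.  1.5]
shift tool mm [-0.6 -2.7 74. ] rows>= 2
turn first (then shift in NEW axes [-0.6 -2.6 74. ] )  [ 0.001  0.    -0.   ]
```

View pics/s30.png

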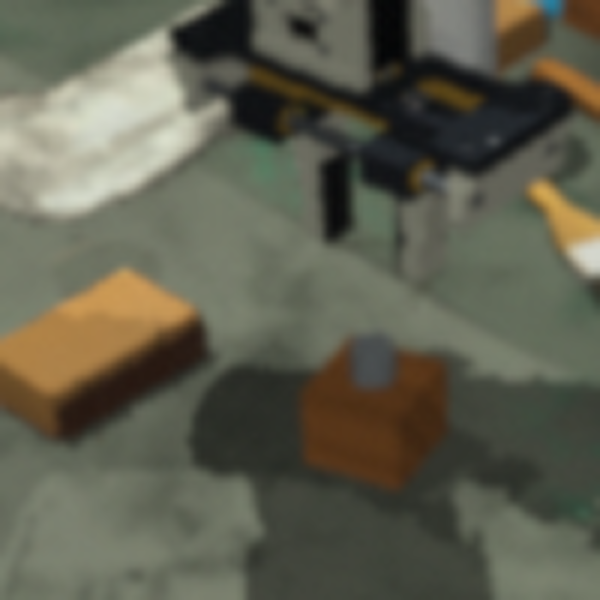

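Request:
step_arm(
  commands="-0.5 -2.6 20 0 0 0;0 0 25 0 0 0;0 0 15 0 0 0;0 0 0 0 0 0;0 0 0 0 0 0",
)

```text
t: 36.83
eef_pos: [0.6145, 0.27, 0.09]
ee_rot: [3.141, 0.0, 0.109]
force: [0.3, -0.5, -0.0]
width: 0.0442
```

Run:
```python
from fit import *
go((.6145,.269,.0755),.108)
a=grab_frame("scene");save(a,"s31",(150,90,250,190),6)
```

```text
t 36.83 pos [0.6145 0.27   0.09  ] rot [3.141 0.    0.109] w 44.2 F [ 0.3 -0.5 -0. ]
shift tool mm [-0.1  1.  14.5] rows>= 1
turn first (then shift in NEW axes [-0.1  1.  14.5] )  [0.    0.    0.001]
```

View pics/s31.png

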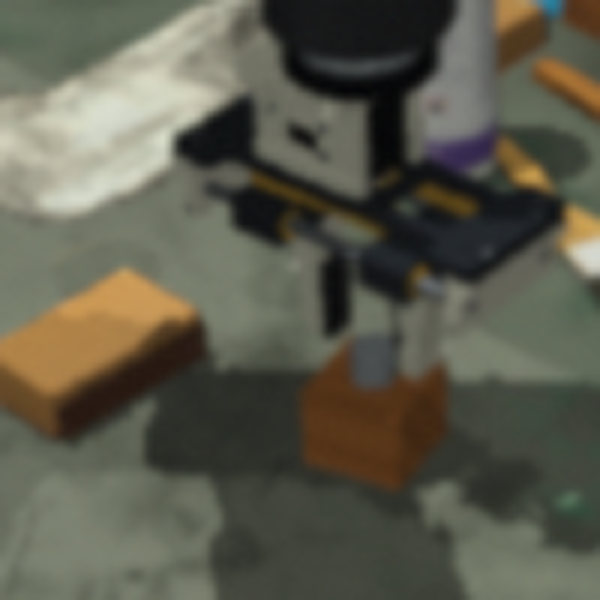

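Request:
step_arm(
  commands="0 1 8 0 0 0;0 0 6.5 0 0 0;0 0 0 0 0 0;0 0 0 0 0 0",
)

```text
t: 37.38
eef_pos: [0.614, 0.2686, 0.0741]
ee_rot: [3.14, 0.002, 0.108]
force: [0.8, -0.2, -0.5]
width: 0.0439
```

Request:
step_arm(
  commands="0 0 0 0 0 0;0 0 0 0 0 0;0 0 0 0 0 0;0 0 0 0 0 0;0 0 0 0 0 0",
  jaw=10,
  grip_force=40,
)

```text
t: 38.0
eef_pos: [0.614, 0.2689, 0.0744]
ee_rot: [3.141, 0.001, 0.108]
force: [-0.7, 1.8, 1.0]
width: 0.0221
```

Run:
```python
from fit import *
go((.6145,.269,.0755),.108)
```

```text
t 38.0 pos [0.614  0.2689 0.0744] rot [3.141e+00 1.000e-03 1.080e-01] w 22.1 F [-0.7  1.8  1. ]
shift tool mm [ 0.5 -0.1 -1.1] rows>= 1
turn first (then shift in NEW axes [ 0.5 -0.1 -1.1] )  [0.001 0.001 0.   ]
```

Request:
step_arm(
  commands="0 0 -10 0 0 0;0 0 -30 0 0 0;0 0 -40 0 0 0;0 0 -40 0 0 0;0 0 0 0 0 0",
)

```text
t: 38.62
eef_pos: [0.6157, 0.2694, 0.199]
ee_rot: [-3.14, -0.005, 0.109]
force: [0.3, -0.7, -1.1]
width: 0.0217
```

Run:
```python
from fit import *
go((.6005,.0147,.16),.108)
a=grab_frame("scene");save(a,"s32",(150,90,250,190),6)
```

```text
t 38.62 pos [0.6157 0.2694 0.199 ] rot [-3.14  -0.005  0.109] w 21.7 F [ 0.3 -0.7 -1.1]
shift tool mm [-42.9 251.7  38.4] rows>= 5
turn first (then shift in NEW axes [-42.6 251.6  39. ] )  [-0.002 -0.005  0.001]
```

View pics/s32.png

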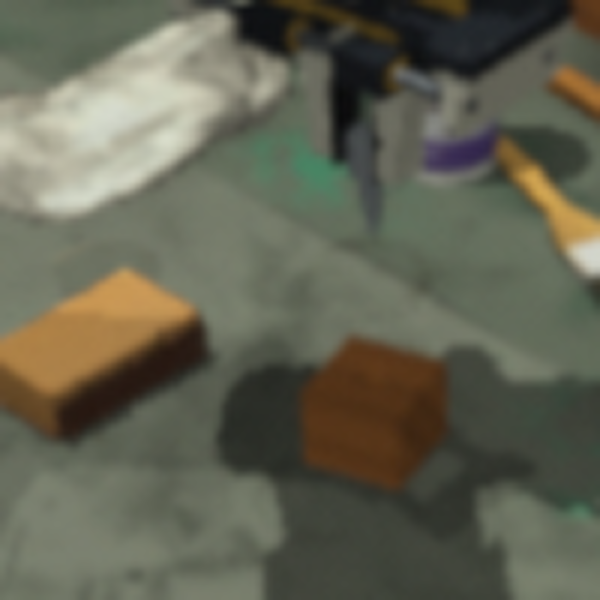

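Request:
step_arm(
  commands="-8 45 0 0 0 0;-8 55 0 0 0 0;-8 55 0 0 0 0;-8 55 0 0 0 0;-7 35 10 0 0 0;-3 6 20 0 0 0;0 0 0 0 0 0;0 0 0 0 0 0",
)

```text
t: 39.67
eef_pos: [0.5996, 0.0149, 0.1646]
ee_rot: [3.14, 0.002, 0.109]
force: [-0.2, 0.1, 0.4]
width: 0.0218
```

Run:
```python
from fit import *
go((.6005,.0147,.13),.108)
a=grab_frame("scene");save(a,"s33",(205,135,305,215),8);b=grab_frame("top");save(b,"t33",(230,130,300,200),8)
s=get_state();p=np.array(s["eef_pos"]);Rm=R.from_euler("xyz",s["ee_rot"]).as_matrix()
tip=p+Rm@np.array([.0005,0,.0664]);print("tip",tip,(proj(a,tip)-[205,135])*8)
```

```text
t 39.67 pos [0.5996 0.0149 0.1646] rot [3.14e+00 2.00e-03 1.09e-01] w 21.8 F [-0.2  0.1  0.4]
shift tool mm [ 1.   0.3 34.6] rows>= 1
turn first (then shift in NEW axes [ 0.9  0.3 34.6] )  [0.001 0.002 0.001]
tip [0.60032445 0.0153403  0.09868929] [537.2664158  347.37774003]
```

View pics/s33.png

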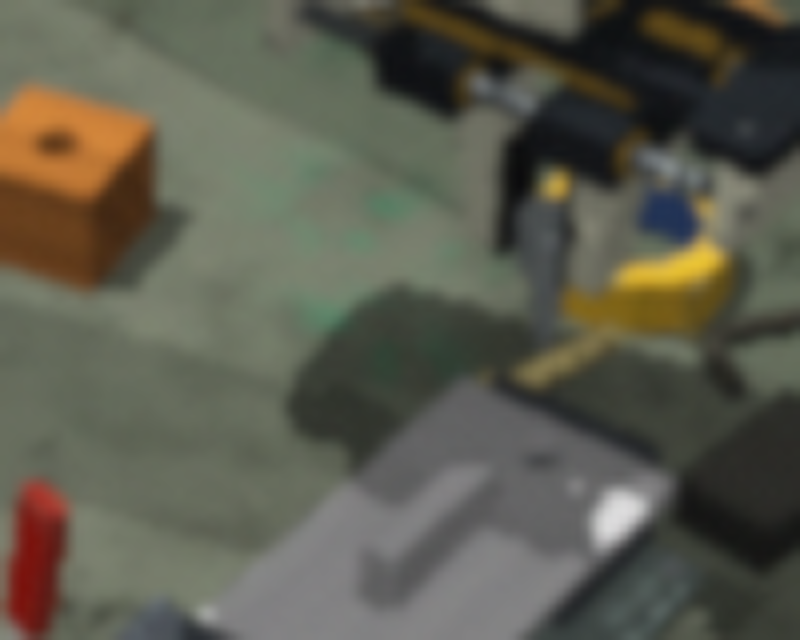

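Request:
step_arm(
  commands="0.5 0.2 15 0 0 0;0 0 15 0 0 0;0 0 10 0 0 0;0 0 0 0 0 0;0 0 0 0 0 0",
)

```text
t: 40.4
eef_pos: [0.6001, 0.0144, 0.1246]
ee_rot: [3.14, 0.002, 0.108]
force: [-0.3, 0.2, -1.6]
width: 0.0221
```

Run:
```python
from fit import *
go((.6005,.0147,.13),.108)
a=grab_frame("scene");save(a,"s34",(250,165,300,215),12)
s=get_state();p=np.array(s["eef_pos"]);Rm=R.from_euler("xyz",s["ee_rot"]).as_matrix()
tip=p+Rm@np.array([.0005,0,.0664]);print("tip",tip,(proj(a,tip)-[250,165])*12)
for n,q in(("cover hole top",(.6044,.0152,.05)),("H+2u @.05",(.6018,.0144,.05)),("x+5mm",(.6094,.0152,.05)),("y+5mm",(.6044,.0202,.05))): print(n,(proj(a,q)-[250,165])*12)
```

```text
t 40.4 pos [0.6001 0.0144 0.1246] rot [3.14e+00 2.00e-03 1.08e-01] w 22.1 F [-0.3  0.2 -1.6]
shift tool mm [ 0.4 -0.2 -5.4] rows>= 1
turn first (then shift in NEW axes [ 0.4 -0.2 -5.4] )  [0.001 0.002 0.   ]
tip [0.60067909 0.0145071  0.05849248] [260.4832439  295.64154738]
cover hole top [266.78776034 314.11154752]
H+2u @.05 [262.08352529 321.04610268]
x+5mm [280.80097943 303.8833257 ]
y+5mm [250.52706449 304.1732834 ]
```

View pics/s34.png

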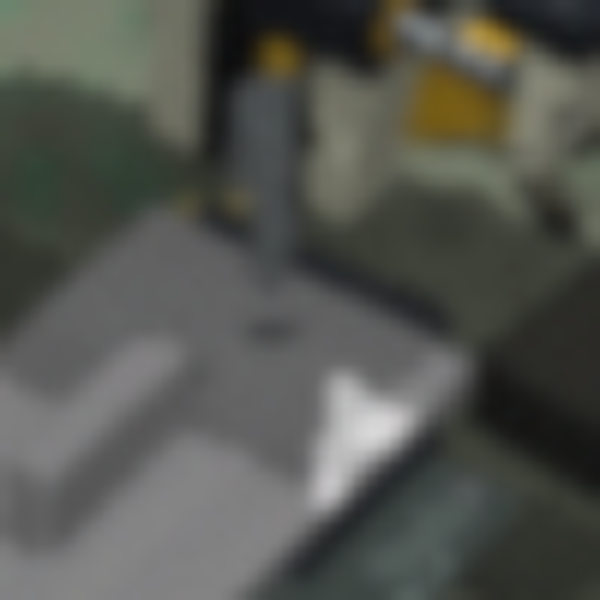

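Request:
step_arm(
  commands="0 0 6 0 0 0;0 0 5 0 0 0;0 0 0 0 0 0;0 0 0 0 0 0",
)

```text
t: 40.95
eef_pos: [0.5999, 0.0144, 0.1135]
ee_rot: [3.141, 0.002, 0.108]
force: [-0.2, -0.6, -0.3]
width: 0.022
```

Run:
```python
from fit import *
go((.6005,.0147,.0784),.108)
a=grab_frame("scene");save(a,"s35",(250,165,300,215),12)
```

```text
t 40.95 pos [0.5999 0.0144 0.1135] rot [3.141e+00 2.000e-03 1.080e-01] w 22.0 F [-0.2 -0.6 -0.3]
shift tool mm [ 0.7 -0.2 35.1] rows>= 1
turn first (then shift in NEW axes [ 0.6 -0.2 35.1] )  [0.001 0.002 0.   ]
```

View pics/s35.png

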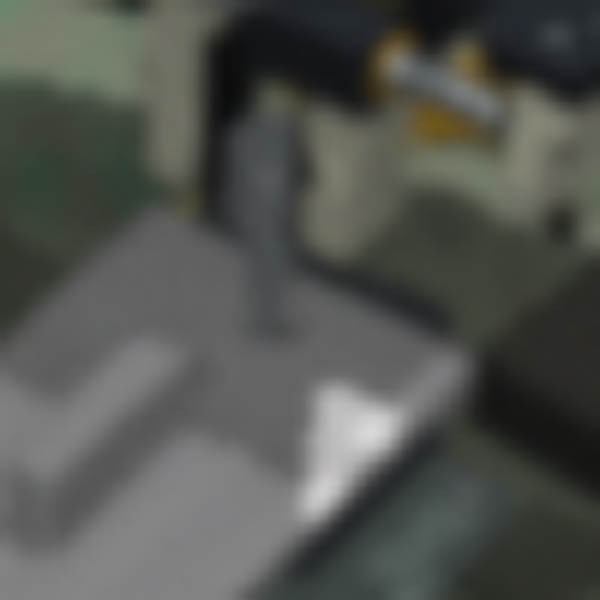

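Request:
step_arm(
  commands="0 0 3 0 0 0;0 0 3 0 0 0;0 0 0 0 0 0",
)

```text
t: 41.38
eef_pos: [0.5996, 0.0144, 0.1071]
ee_rot: [3.141, 0.002, 0.108]
force: [-0.7, -0.0, -0.4]
width: 0.0222
```

Request:
step_arm(
  commands="0 0 3 0 0 0;0 0 3 0 0 0;0 0 0 0 0 0",
)

```text
t: 41.75
eef_pos: [0.6, 0.0145, 0.1013]
ee_rot: [3.141, 0.002, 0.108]
force: [2.0, 0.3, -1.3]
width: 0.022
```

Request:
step_arm(
  commands="0 0 3 0 0 0;0 0 3 0 0 0;0 0 0 0 0 0",
)

```text
t: 42.12
eef_pos: [0.6005, 0.0146, 0.0956]
ee_rot: [3.141, 0.0, 0.108]
force: [3.7, 0.5, -1.3]
width: 0.0219
```

Request:
step_arm(
  commands="0 0 3 0 0 0;0 0 3 0 0 0;0 0 0 0 0 0",
)

```text
t: 42.5
eef_pos: [0.6009, 0.0148, 0.0904]
ee_rot: [3.141, -0.001, 0.109]
force: [3.3, 1.4, 5.2]
width: 0.0224
```

Request:
step_arm(
  commands="0 0 2.5 0 0 0;0 0 2.5 0 0 0;0 0 0 0 0 0",
)

```text
t: 42.88
eef_pos: [0.6009, 0.0148, 0.0863]
ee_rot: [3.141, -0.001, 0.109]
force: [0.1, 1.7, 12.7]
width: 0.0221
```

Request:
step_arm(
  commands="0 0 2.5 0 0 0;0 0 2.5 0 0 0;0 0 0 0 0 0",
)

```text
t: 43.25
eef_pos: [0.6004, 0.0147, 0.0808]
ee_rot: [3.141, -0.0, 0.109]
force: [-0.6, 2.4, 10.2]
width: 0.0218
```

Run:
```python
from fit import *
go((.6005,.0147,.0784),.108)
a=grab_frame("scene");save(a,"s36",(240,155,300,215),10)
```

```text
t 43.25 pos [0.6004 0.0147 0.0808] rot [ 3.141 -0.     0.109] w 21.8 F [-0.6  2.4 10.2]
shift tool mm [0.1 0.1 2.4] rows>= 1
turn first (then shift in NEW axes [0.1 0.1 2.4] )  [ 0.001 -0.     0.001]
```

View pics/s36.png

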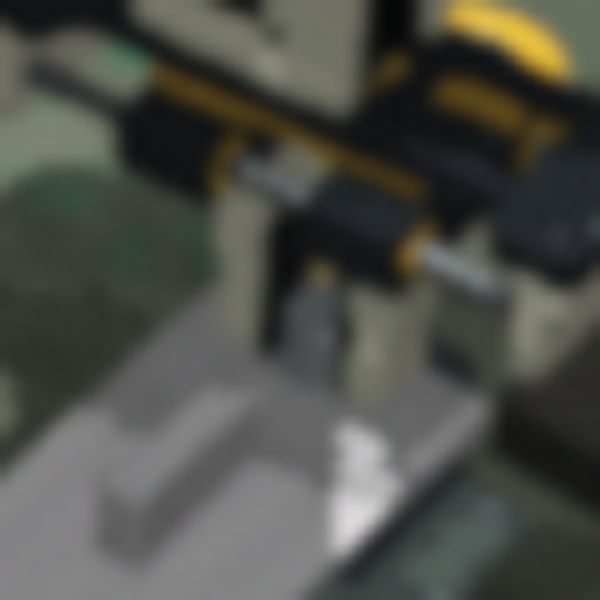

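Request:
step_arm(
  commands="0 0 1.5 0 0 0;0 0 1.5 0 0 0;0 0 0 0 0 0",
)

```text
t: 43.68
eef_pos: [0.6004, 0.0147, 0.0783]
ee_rot: [3.141, -0.0, 0.109]
force: [-1.0, 2.1, 13.8]
width: 0.022
```

Request:
step_arm(
  commands="0 0 1 0 0 0;0 0 0 0 0 0",
)

```text
t: 43.92
eef_pos: [0.6004, 0.0147, 0.0782]
ee_rot: [3.141, -0.0, 0.109]
force: [-4.3, 2.6, 22.6]
width: 0.0217
```

Request:
step_arm(
  commands="0 0 0 0 0 0;0 0 0 0 0 0;0 0 0 0 0 0",
  jaw=44,
)

```text
t: 44.3
eef_pos: [0.5993, 0.0137, 0.0753]
ee_rot: [3.14, 0.003, 0.108]
force: [-0.6, -2.8, 5.7]
width: 0.0422
```

Request:
step_arm(
  commands="0 0 -20 0 0 0;0 0 -40 0 0 0;0 0 -40 0 0 0;0 -50 0 0 0 0;0 -60 0 0 0 0;0 -60 0 0 0 0;0 -60 0 0 0 0;0 0 0 0 0 0",
)

```text
t: 45.3
eef_pos: [0.5741, 0.247, 0.174]
ee_rot: [3.14, 0.003, 0.112]
force: [-0.2, -0.5, -1.4]
width: 0.0443
```

Run:
```python
from fit import *
a=grab_frame("scene");b=grab_frame("top");save(a,"s37",(210,155,310,255),6);save(a,"s37d",(255,175,290,210),16);save(b,"t37",(220,130,310,220),6)
import pickle; pickle.dump((a,b),open("f2.pkl","wb"))
u=np.array([np.cos(PSI),np.sin(PSI)])
for k,f,o,sc in(("s",a,(255,175),16),("t",b,(220,130),6)):
    for z in(.05,.07): print(k,z,[np.round((proj(f,[*(H+d*u),z])-o+.5)*sc,1) for d in(-.012,0,.012)])
```

```text
s 0.05 [array([231.3, 318.5]), array([270.8, 282.1]), array([309.8, 246.1])]
s 0.07 [array([236.9, 231.5]), array([276.8, 195.2]), array([316.2, 159.3])]
t 0.05 [array([268.7, 226.9]), array([266.3, 205.3]), array([264. , 183.8])]
t 0.07 [array([270. , 217.5]), array([267.6, 195.5]), array([265.2, 173.6])]
```

View pics/s37.png

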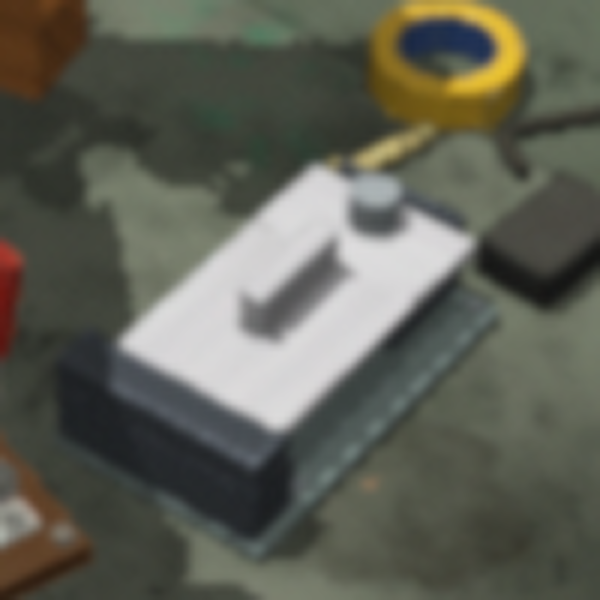

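View pics/s37d.png

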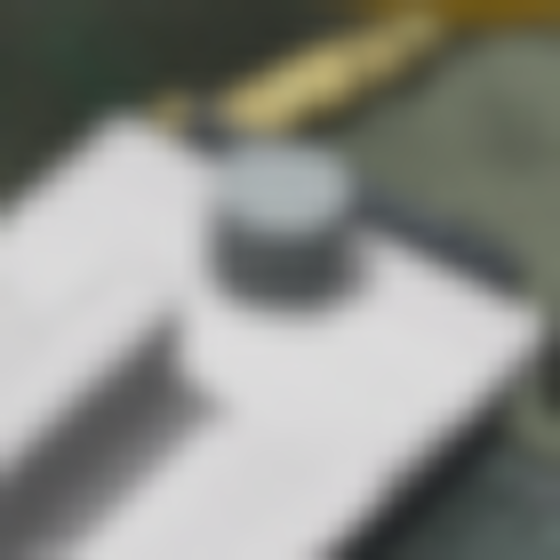

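View pics/t37.png

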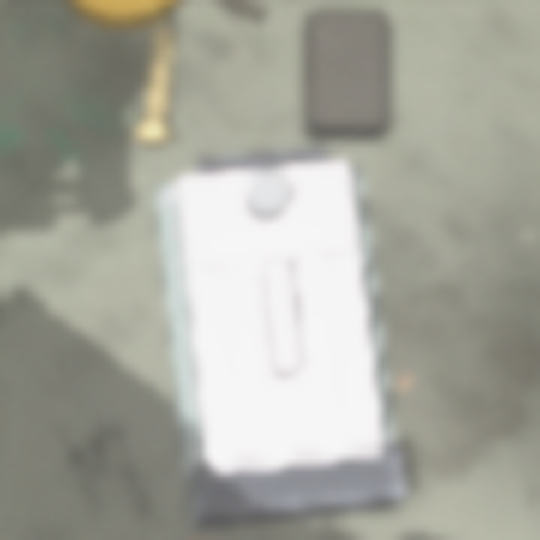

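Run:
```python
from fit import *
go((.601,.0145,.174),.108)
```

```text
t 45.4 pos [0.5743 0.2437 0.1742] rot [3.14  0.004 0.11 ] w 43.9 F [-0.7 -0.1  0.7]
shift tool mm [  1.5 230.8   0.5] rows>= 4
turn first (then shift in NEW axes [1.900e+00 2.308e+02 2.000e-01] )  [0.002 0.004 0.002]
```

Request:
step_arm(
  commands="0 50 0 0 0 0;0 60 0 0 0 0;0 60 0 0 0 0;2 55 0 0 0 0;0 10 20 0 0 0;0 0 30 0 0 0;0 0 0 0 0 0;0 0 0 0 0 0",
  jaw=0,
)

```text
t: 46.4
eef_pos: [0.6027, 0.0092, 0.1263]
ee_rot: [3.14, 0.001, 0.108]
force: [-0.2, 0.3, -0.4]
width: 0.0007
```

Run:
```python
from fit import *
go((.601,.0145,.095),.108)
a=grab_frame("scene");save(a,"s38",(240,155,300,215),10)
```

```text
t 46.4 pos [0.6027 0.0092 0.1263] rot [3.14e+00 1.00e-03 1.08e-01] w 0.7 F [-0.2  0.3 -0.4]
shift tool mm [-1.1 -5.5 31.3] rows>= 1
turn first (then shift in NEW axes [-1.1 -5.5 31.3] )  [ 0.001  0.001 -0.   ]
```

View pics/s38.png

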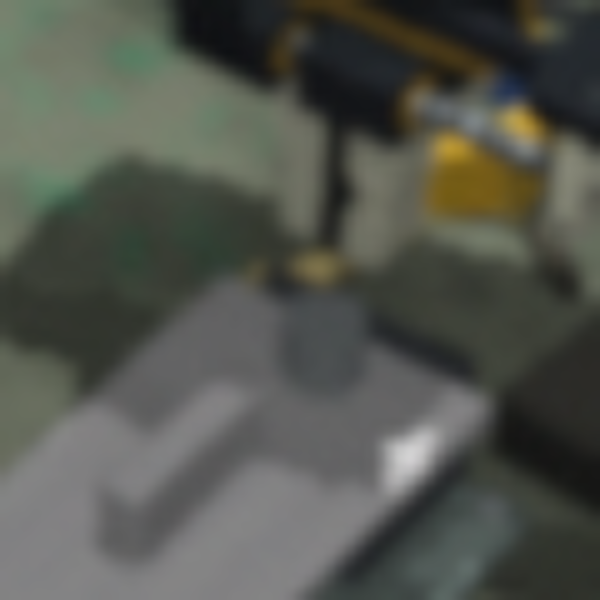

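Request:
step_arm(
  commands="-1 -5.5 15 0 0 0;0 0 10 0 0 0;0 0 3 0 0 0;0 0 0 0 0 0;0 0 0 0 0 0",
)

```text
t: 47.08
eef_pos: [0.601, 0.0151, 0.0978]
ee_rot: [3.141, 0.001, 0.108]
force: [-0.7, -0.4, 0.5]
width: 0.0006
```

Request:
step_arm(
  commands="0 0 1.5 0 0 0;0 0 1.5 0 0 0;0 0 0 0 0 0",
)

```text
t: 47.45
eef_pos: [0.601, 0.015, 0.0954]
ee_rot: [3.141, 0.001, 0.109]
force: [-2.4, 0.0, 5.5]
width: 0.0002
```

Request:
step_arm(
  commands="0 0 1 0 0 0;0 0 0.5 0 0 0;0 0 0 0 0 0;0 0 0 0 0 0",
)

```text
t: 47.95
eef_pos: [0.601, 0.015, 0.0952]
ee_rot: [3.14, 0.0, 0.109]
force: [-6.2, 1.1, 17.1]
width: 0.0002
```

Request:
step_arm(
  commands="0 0 -2 0 0 0;0 0 -20 0 0 0;0 0 -50 0 0 0;0 0 -50 0 0 0;0 -50 0 0 0 0;0 -60 0 0 0 0;0 -60 0 0 0 0;0 0 0 0 0 0",
)

```text
t: 48.95
eef_pos: [0.5822, 0.1878, 0.2146]
ee_rot: [3.141, 0.002, 0.112]
force: [0.4, -1.2, 0.8]
width: 0.0006
```

Run:
```python
from fit import *
a=grab_frame("scene");b=grab_frame("top");save(a,"s39",(150,120,320,260),4.5);save(b,"t39",scale=1.5)
c=H-.074*np.array([np.cos(PSI),np.sin(PSI)])
E=[]
for f in"st":E+=[(f,(-.055,-.045,.050),(.08,-.045,.050),(0,-1,0)),(f,(-.055,.045,.050),(.08,.045,.050),(0,1,0)),(f,(.085,-.03,.050),(.085,.03,.050),(1,0,0))]
p=pose(E,{"s":a,"t":b},(*c,PSI));print(p[:2]+.068*np.array([np.cos(p[2]),np.sin(p[2])]))
for k,f,n in(("s",a,"rubber_block"),("t",b,"rubber_block"),("s",a,"sanding_block"),("t",b,"sanding_block"),("s",a,"spacer_0_mid"),("t",b,"spacer_0_mid")):
    print(n,k,[(np.round(r["pixel"],1),round(r["conf"],2)) for r in recognise(f,n)[:2]])
print(get_state()["t"],get_state()["force"])
```

```text
pose [0.5356 0.0064 0.1321] edge residual mm [('s', np.float64(0.7)), ('s', np.float64(1.0)), ('s', np.float64(0.4)), ('t', np.float64(1.8)), ('t', np.float64(0.8)), ('t', np.float64(0.5))]
[0.60305129 0.01540357]
rubber_block s [(array([305.2, 192.4]), 0.84)]
rubber_block t [(array([276. , 143.1]), 0.82)]
sanding_block s [(array([166.1, 151.6]), 0.71)]
sanding_block t [(array([142. , 175.3]), 0.77)]
spacer_0_mid s []
spacer_0_mid t []
49.35 [ 0.66167566 -0.72821203  0.53251319]
```

View pics/s39.png

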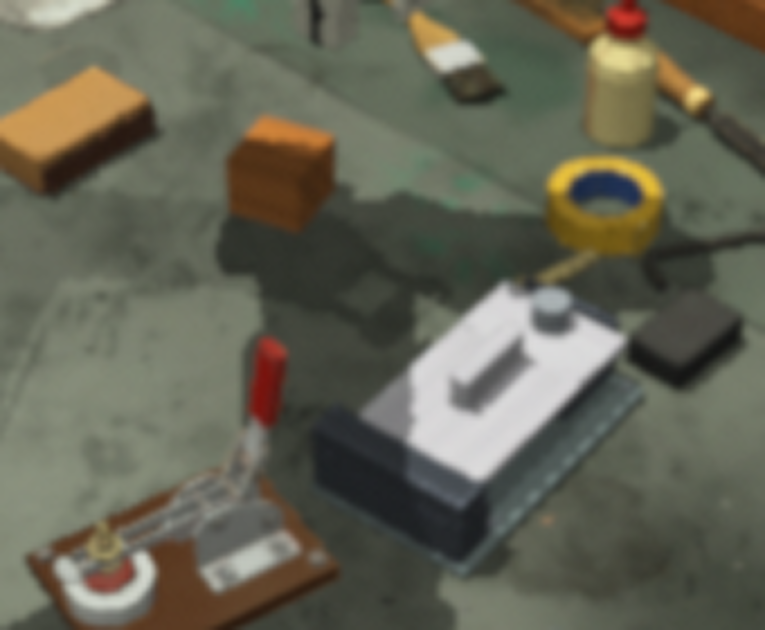

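View pics/t39.png

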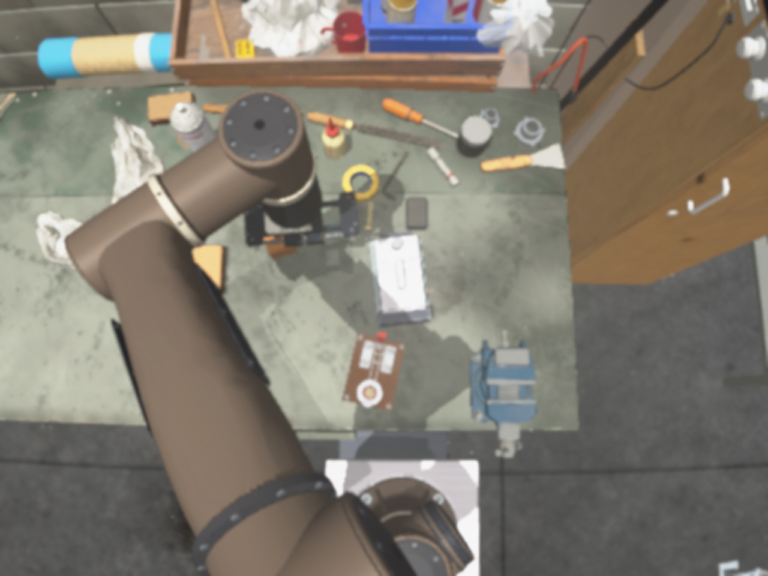

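```bash
python3 -c "
from station import *
print(job_done())"
```

```text
the job is handed in; nothing more can be done
None
```

The cassette is loaded, the cover is fitted and the drift is locking it. I handed the job in at about 49 s.

- **Rings:** I found three spacer rings. Two are on the near stud and one on the far stud. The pictures taken before the cover went on show them lying flat.
- **Cover:** The tongue went under the lip and met the spring bar at about 4 N. The free end came down flat inside the stop. When I let go, the spring pushed the cover onto the stop, with the holes about 4.6 mm out of line.
- **Drift:** I pushed it in until the head stopped on the cover, then pressed on the head with closed fingers. It held firm at 17 N with its top at 70 mm, the height expected when it is fully home.

**Last checks:** The pictures show the head seated and the cover pulled back from the stop. The rubber pad and sanding block look unmoved. I compared the bolt's place with the start only by eye.

**What disagreed:**
- The last camera fit of the cover put its hole about 3 mm from the block hole, and its yaw was about 1° off the cassette's. The drift's 12 mm shank in the two 14 mm holes allows about 2 mm. The arm's shadow fell across the cover in that picture, so I trusted the drift's seating height instead.
- While I lowered the cover, the push-in force was lower than my position estimate predicted. It may have slipped 1 to 2 mm in the grip.

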